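Fit the lamp module and bed the lens barrel in a bench photometer

TASK

Make the small photometer bench ready for alignment: drop the grey lamp module fully down into its socket and swing the locking lever shut over it. Then lay the black lens barrel in the V-block, midway along it, and press it straight down with about 15 N, shared by both faces (never anything like 50 N). Finish while the gripper is still holding it pressed there, and leave the glassware standing where it is.

Things in the scene. Friction and masses are not known exactly. Their poses are not given: they have to be found in the camera images.
- bench: the photometer bench, fixed: dark steel plate 250 x 110 x 12 mm on the table. Origin: centre of its underside. x: the level optical axis (roughly the robot's left, world +y); y: roughly back towards the robot; z up. On it at y = 0: V-block centred at x = -65 mm, socket at x = +55 mm, lever post (20 mm in diameter) at x = +107 mm
- cheek_near: V-block cheek on the bench's +y side (nearer the robot), fixed aluminium; carries one 45 degree face of the 90 degree V that runs along the bench's x. In two pieces, each from 22 to 50 mm either side of mid-block; in the 44 mm gap between, fingers can reach down to the plate. Face top edge 42.5 mm above the table; it reaches 28 mm out from mid-plane. Origin on the table under mid-block, axes as the bench
- cheek_far: the same on the bench's -y side (farther from the robot), same origin and axes. Friction on the faces is about 0.6: if the hand drags the barrel sideways while pressing, one face carries most of the push, so keep the sideways force small
- vee_seat (a point): the point where the centre of the barrel must end: on the axis of the bedded barrel, midway along the V-block, 46 mm above the table. Axes as the bench
- pocket_floor (a point): centre of the floor of the socket's open-topped pocket, 16 mm above the table. The pocket is 49 mm (bench x) by 37 mm (bench y) and 14 mm deep with a small chamfer at the mouth; its rim is 30 mm above the table; the aluminium socket block is 66 x 54 mm outside. Axes as the bench
- lever_pivot (a point): the pivot of the locking lever, on a vertical axis, at the underside of the lever, 70.5 mm above the table on the lever post (20 mm in diameter). Axes as the bench
- lever (a joint): angle of the locking lever about its vertical pivot, rad. 0 = shut: it points along the bench's -x, over the module (2.5 mm above a seated module's top). Grows as it opens: at 1.57 it points along the bench's +y; stop at 2.4. It stays where it is left (about 1 N at the peg moves it)
- lever_peg (a point): the lever's grip: middle of an upright round steel peg, 12 mm in diameter, 30 mm tall, on the 6 mm thick, 16 mm wide lever bar, 58 mm from the pivot axis. Site 91.5 mm above the table, peg foot 76.5 mm, top 106.5 mm. The peg can be pinched and led round without turning the gripper
- module: the lamp module, a loose grey block 46 mm (its x) x 34 mm (its y) x 52 mm tall, 120 g nominal, with a round dark lens port on its -x side. Stands upright on the white tray. Origin: centre of its underside. It goes into the pocket upright with its long side along the bench's x, either way round; 38 mm stay above the rim
- barrel: the lens barrel, a loose smooth black cylinder 36 mm in diameter and 110 mm long with a glass and an aluminium ring at each end, 160 g nominal. Origin at its centre, on its axis; x is its axis (both ends alike). It starts lying in the grey cradle, centre 40 mm above the table
- cradle: the grey plastic cradle under the barrel, fixed: base 120 x 60 x 6 mm, two saddles 22 mm long, 50 mm wide and up to 28 mm tall above the table, with 56 mm free between them under the barrel's middle. Origin: centre of its underside; x along the barrel
- tray: the white tray under the module, fixed: 130 x 130 mm, floor 4 mm thick, rim 12 mm above the table. Origin: centre of its underside. Cradle and tray may stand on either side of the robot
- beaker: bystander: empty glass beaker, 64 mm in diameter, 75 mm tall, origin at its foot; leave alone
- bottle: bystander: amber glass bottle, 48 mm in diameter, 100 mm tall, origin at its foot; leave alone
- flask: bystander: conical glass flask, 68 mm in diameter at its foot, 92 mm tall, origin at its foot; leave alone
Things that resemble listed ones, but are neither listed nor needed, are in the scene too. Leave any purple look-alike of the barrel alone.

How it is judged:
On the way, in this order (a step that is already met when the one before it is completed fails the run):
1. the lamp module stands fully down in the socket's pocket (horizontal distance between module and pocket_floor below 0.0035 m and z of module in the frame of pocket_floor below 0.003 m and angle between the x axis of module and the x axis of bench, either way round below 0.12 rad and angle between module's own z axis and vertical below 0.06 rad), for 0.2 s.
2. the locking lever is swung shut over the seated module (all of step 1 and value of joint lever below 0.12 rad), for 0.2 s.
3. the barrel lies in the V-block, on both faces (all of step 2 and x of barrel in the frame of vee_seat between -0.008 and 0.008 m and y of barrel in the frame of vee_seat between -0.002 and 0.002 m and z of barrel in the frame of vee_seat between -0.002 and 0.002 m and angle between the x axis of barrel and the x axis of bench, either way round below 0.05 rad and contact force between barrel and cheek_near above 3 N and contact force between barrel and cheek_far above 3 N), for 0.2 s.
At the end, for the whole second after the job is handed in: Module in pocket (3.5 mm sideways, 3 mm in height, 0.12 rad); lever within 0.12 rad of shut; barrel within 8 mm of mid-block lengthwise, 2 mm of its bedded axis sideways and in height, 0.05 rad; gripper on it with over 1 N and each V face pressed with over 3 N through the last second (all of step 3 and contact force between the fingers and barrel above 1 N); the arm keeps its last pose, push and grip.
It fails at once if a beaker, bottle or flask is pushed more than 30 mm or tipped over (distance of any of beaker, bottle, flask from where it was at the start of the episode above 0.03 m or angle between any of beaker, bottle, flask's own z axis and vertical above 0.5 rad).
It fails at once if the barrel is pressed onto a V face with more than 50 N (contact force between barrel and cheek_near above 50 N or contact force between barrel and cheek_far above 50 N).
It also fails if it takes over 72 s, if anything falls off the work surface, if the arm or the gripper's body presses on something with over 40 N, if the wrist force passes 120 N, or if a joint passes its speed limit or range.

ROBOT

A 6-joint arm with a two-finger parallel gripper is mounted at the origin on the work surface. World frame = base frame: x ahead of the robot, y to its left, z up, the work surface at z = 0. Lengths are in m, angles in rad, forces in N, time in s.
With the tool pointing down it reaches from about 0.35 to 0.875 m from the base axis. Payload 4.2 kg.
Tool frame: the origin (TCP) lies at the very end of the fingers, on their centre line; the grasp point (between the pads) lies manip.tcp_to_grasp behind it (manip.tcp_to_grasp is the distance from the TCP to the grasp point, in m); y points along the fingers, z is the direction in which the jaws open and shut, and the axes are right-handed (so a half turn about y gives the same grasp; the last joint's range is limited). The gripper opens to 87 mm and grips with 3 to 60 N. Pads are 19 mm wide; open, the fingers measure 117 mm over their backs; the gripper's body (75 mm by 190 mm) begins 51 mm behind the grasp point.
Start: joints at [1.47, 0.385, 0.008, 0, -1.194, -0.259], TCP at [0.22, 0.585, 0.223] pointing down, gripper open.
Joint ranges: [-3.14, 3.14], [-1.21, 2.06], [-1.07, 1.41], [-3.16, 2.05], [-2.99, -0.16], [-3.1, 3.1]. Speed limits (rad/s): [2.79, 2.79, 3.14, 3.14, 3.14, 3.14].

INTERFACE

Orientations are given as a unit quaternion [w, x, y, z].
In Python, from plant import observe, optics, job_done, manip gives the robot as it stands.
- The arm moves only by the tool apply_moves, never from a script. Its arguments are lists of equal length, an entry for each row: "travel": the shift along the tool's x, y, z in units of 50 mm (1.0 is 50 mm), a list of three; "twist": the turn, a rotation vector about the tool's x, y, z in units of 8 degrees (1.0 is 8 degrees), a list of three. A call has 1 to 20 rows; each row shifts and turns the commanded pose from where the row before left it, along the tool's axes as they then stand; what a row does not reach is not made up. A row lasts 1/10 s, in which the tool goes at most 50 mm and 8.59 degrees, less where a joint would pass 70% of its speed; a pose out of reach is approached as far as the arm can. A call is refused whole if a number of a shift passes 1 or a number of a turn 1, either way. A call with a gripper value outside its range is refused whole. "hand" is the closure, from 0 (fully open) to 1 (shut), set as the call begins (left out, the last holds). The fingers move at their own pace and stop on an object; the grip force is fixed at half the most. Time passes only in rows, so rows that do not move let the fingers close. It gives the time, the measured TCP pose, the force and the opening at its end, in the units of the state.
- observe(): the state, without advancing time (a new reading comes with each control period).
- optics.camera(name): name is "scene" or "top" or "wrist"; returns the picture (400x640x3 uint8, red, green, blue); there is no depth.
- optics.camera_model(name): a dict with "vertical_fov" (degrees; the focal length in pixels is half the picture's height over the tangent of half this angle, whatever the lens; pixels are square), "cx", "cy" (the principal point, pixels), "extrinsics" (4x4, takes a point from camera to world coordinates); the wrist camera has in their place "hand_eye" (4x4, takes a point from camera to tool coordinates, whose origin is the TCP and whose axes are the tool frame's). Camera axes: x right, y down, z forward; pixel columns grow to the right and rows downward; lengths in m; the calibration is good to about 2 mm. A picture is of the moment at which its call begins: read the wrist's pose just before it. camera_model takes no time and is no camera call.
- job_done(): hands the job in, once; it reports no verdict.
The state is a dict: "time_s": time; "joint_positions": joint angles; "qd": joint speeds; "joint_efforts": joint torques, N m; "ee_pos": TCP position; "orientation": TCP orientation; "ft_force": force on the tool from outside, world axes, zero at the start; "torque": the same for the moment, N m; "grip_width": finger opening in m.
Only numpy, scipy, OpenCV 4.12 (cv2) and the standard library are available. Lean on these libraries where they do the work, as an engineer would, in place of code of your own. Each camera call takes 0.05 s, during which the arm holds its last target.

## Working session

There is one attempt and no reset: what is moved stays moved. The work goes in short steps, Python scripts to look and compute and a tool call to move; the robot and the scene stay as the last step left them, time stands still between calls to the robot, and variables do not carry over. Pictures are saved under pics/ and viewed, and the job is handed in when it is done.

Besides the shell and the picture viewer there is one more tool, called after "Emit:" as name(argument=value, ...), one argument or row to a line, values as JSON. apply_moves: Moves the arm, as the interface text tells. Its arguments: {"type":"object","properties":{"travel":{"type":"array","items":{"type":"array","items":{"type":"number"}}},"twist":{"type":"array","items":{"type":"array","items":{"type":"number"}}},"hand":{"type":"number"}},"required":["travel","twist"]}

```bash
ls; mkdir -p pics; python3 - <<'E'
from plant import observe, optics, job_done, manip
import cv2
print(observe()); print([ (k,getattr(manip,k)) for k in dir(manip) if k[0]!='_'])
for n in ("scene","top","wrist"):
    cv2.imwrite(f"pics/{n}0.png",optics.camera(n)[:,:,::-1]); print(n,optics.camera_model(n))
E
```

```text
pics
{'time_s': 0.0, 'joint_positions': array([ 1.46959422e+00,  3.85532902e-01,  6.63991845e-03, -5.27598662e-04,
       -1.19400733e+00, -2.58601538e-01]), 'qd': array([-8.29583671e-04, -1.48171500e-04, -1.11619808e-03, -7.99436462e-04,
        7.04935549e-04, -1.98201994e-05]), 'joint_efforts': array([ 3.80142808e-05, -3.90664673e+01,  1.87405086e+01,  4.22010407e+00,
        1.10142879e-02, -1.90279297e-04]), 'ee_pos': array([0.21981819, 0.58442219, 0.22147516]), 'orientation': array([ 0.12670671, -0.126478  , -0.69492705,  0.69643745]), 'ft_force': array([0.20762283, 0.26531502, 0.27497997]), 'torque': array([ 0.03878794, -0.02195794, -0.02286745]), 'grip_width': 0.08712716306577684}
[('PlanningError', <class 'plant.PlanningError'>), ('tcp_to_grasp', 0.0187)]
scene {'vertical_fov': 53.713351475427295, 'cx': 319.6392018498361, 'cy': 197.48122865868436, 'extrinsics': array([[-0.73296971,  0.56648035, -0.37663698,  0.9229094 ],
       [ 0.68021362,  0.61688355, -0.39593449,  0.27940795],
       [ 0.00805205, -0.54640159, -0.83748461,  0.87589007],
       [ 0.        ,  0.        ,  0.        ,  1.        ]])}
top {'vertical_fov': 52.05612211490413, 'cx': 321.35955415270865, 'cy': 199.21566473916357, 'extrinsics': array([[-0.01782442, -0.99549145,  0.09316149,  0.47823738],
       [-0.99936612,  0.02061026,  0.02902726, -0.08775025],
       [-0.03081647, -0.09258504, -0.99522779,  1.11703588],
       [ 0.        ,  0.        ,  0.        ,  1.        ]])}
wrist {'vertical_fov': 68.73332857387419, 'cx': 317.73671744602854, 'cy': 202.3567230582656, 'hand_eye': array([[-2.15091498e-04,  9.65277243e-01,  2.61227483e-01,
        -7.10205289e-02],
       [-6.18671354e-04, -2.61227568e-01,  9.65277046e-01,
        -1.61948093e-01],
       [ 9.99999785e-01,  4.60089251e-05,  6.53377208e-04,
         5.35101829e-04],
       [ 0.00000000e+00,  0.00000000e+00,  0.00000000e+00,
         1.00000000e+00]])}
```

View pics/scene0.png

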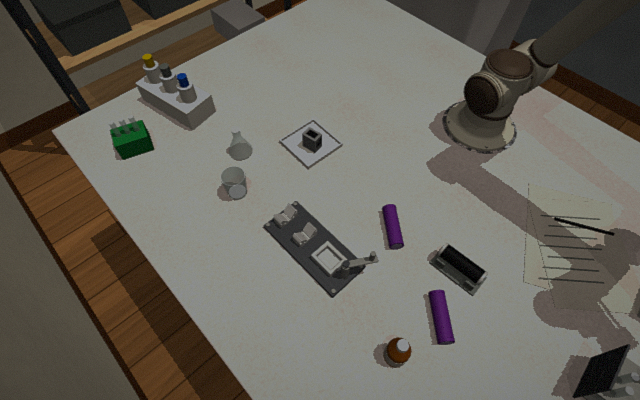

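View pics/top0.png

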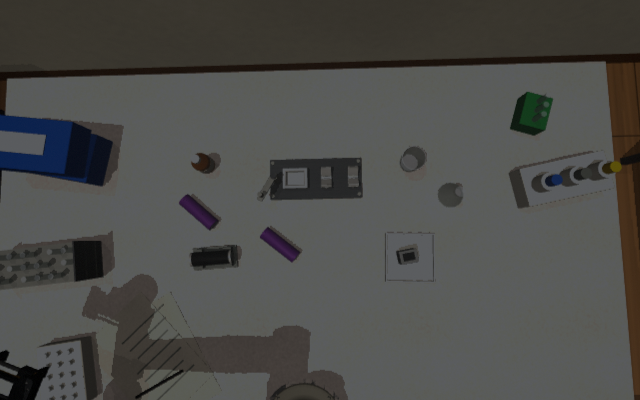

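View pics/wrist0.png

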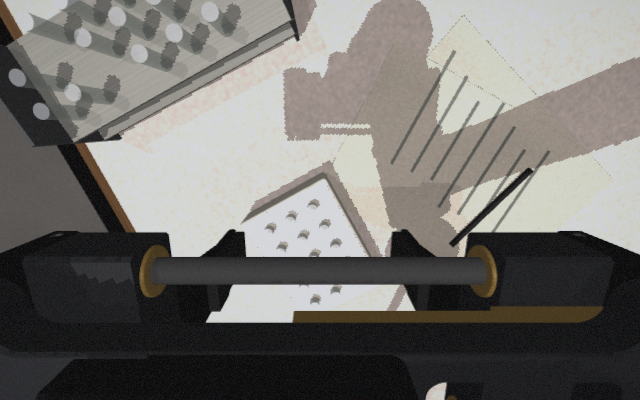

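The top view shows the bench at about (316,178), with the socket on the left (295,178). The module sits on the tray at (408,256), the black barrel in its cradle at (213,257), and the purple decoys at (198,212) and (280,244). I'll enlarge these.

```bash
python3 - <<'E'
import cv2,numpy as np
t=cv2.imread("pics/top0.png"); s=cv2.imread("pics/scene0.png")
def crop(im,x0,y0,w,h,k,n,g=2.0):
    c=np.clip(im[y0:y0+h,x0:x0+w].astype(float)*g,0,255).astype(np.uint8)
    cv2.imwrite(n,cv2.resize(c,None,fx=k,fy=k,interpolation=cv2.INTER_CUBIC))
crop(t,255,145,120,65,6,"pics/tb.png",2.5)
crop(t,380,225,65,65,8,"pics/tm.png",2.)
crop(t,180,235,70,45,8,"pics/tc.png",2.5)
crop(s,255,190,130,110,6,"pics/sb.png",1.5)
crop(s,270,110,80,65,8,"pics/sm.png",1.5)
E
```

```text
(no output)
```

View pics/tb.png

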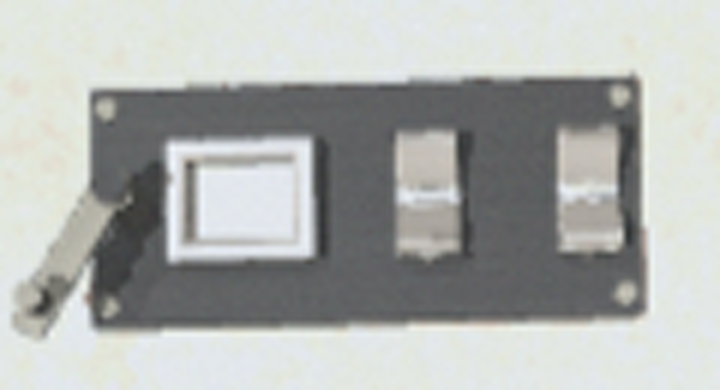

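View pics/tm.png

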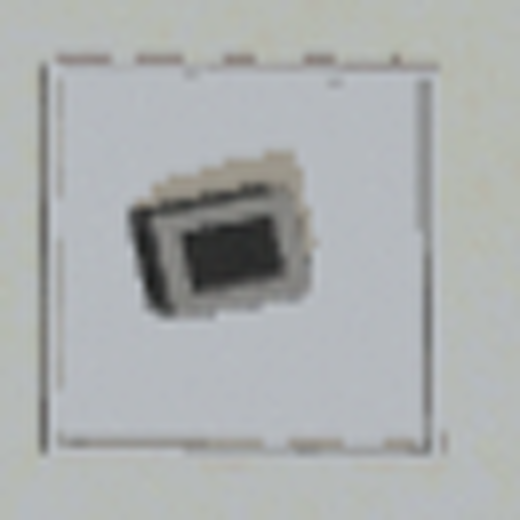

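View pics/tc.png

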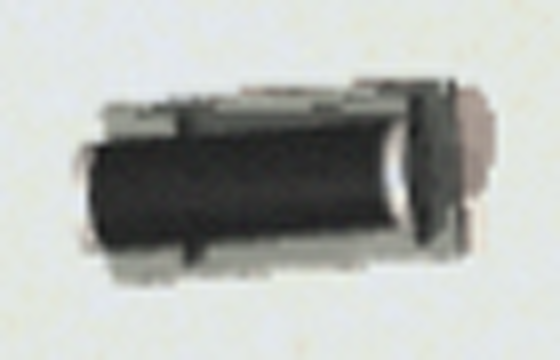

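View pics/sb.png

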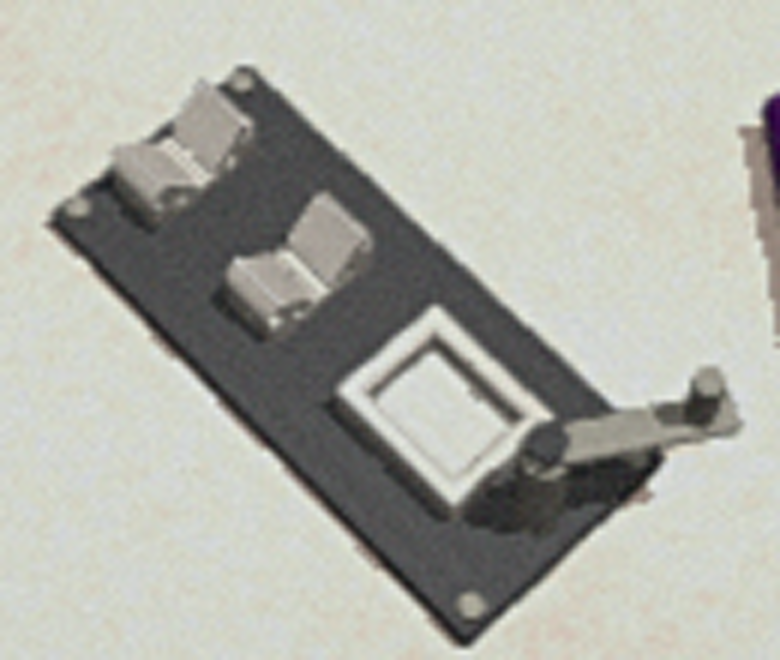

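View pics/sm.png

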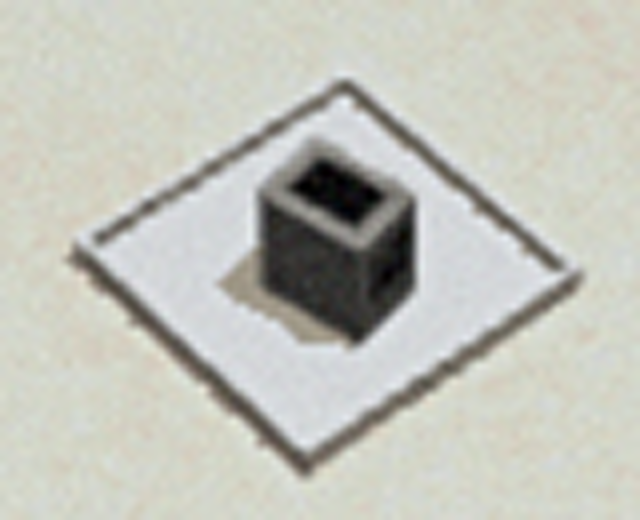

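The crops are clear enough for a first two-view fit. Features: plate corners, module top corners and peg. I'll refine later with the wrist camera.

```bash
cat > h.py <<'E'
import numpy as np, cv2
from scipy.optimize import least_squares
from scipy.spatial.transform import Rotation as R
from plant import observe, optics, manip
def q2R(q): return R.from_quat([q[1],q[2],q[3],q[0]]).as_matrix()
def cam(n,st=None):
    m=optics.camera_model(n); f=200/np.tan(np.radians(m["vertical_fov"]/2))
    if n=="wrist":
        T=np.eye(4); T[:3,:3]=q2R(st["orientation"]); T[:3,3]=st["ee_pos"]; E=T@m["hand_eye"]
    else: E=m["extrinsics"]
    return f,m["cx"],m["cy"],np.array(E)
def proj(c,P):
    f,cx,cy,E=c; p=(np.atleast_2d(P)-E[:3,3])@E[:3,:3]
    return np.c_[cx+f*p[:,0]/p[:,2],cy+f*p[:,1]/p[:,2]]
def ray(c,uv,z):
    f,cx,cy,E=c; uv=np.atleast_2d(uv).astype(float)
    d=np.c_[(uv[:,0]-cx)/f,(uv[:,1]-cy)/f,np.ones(len(uv))]@E[:3,:3].T
    return E[:3,3]+d*((z-E[2,3])/d[:,2])[:,None]
def body(p,L): # planar pose x,y,yaw ; L local pts (z above table)
    c,s=np.cos(p[2]),np.sin(p[2]); L=np.atleast_2d(L)
    return np.c_[p[0]+c*L[:,0]-s*L[:,1],p[1]+s*L[:,0]+c*L[:,1],L[:,2]]
def fit(obs,p0): # obs: list (cam,local,uv)
    r=least_squares(lambda p:np.concatenate([(proj(c,body(p,L))-uv).ravel() for c,L,uv in obs]),p0,loss='soft_l1',x_scale=[.01,.01,.1])
    return r.x,r.fun
def un(uv,x0,y0,k): return (np.array(uv,float)+.5)/k-.5+[x0,y0]
def snap(n,crop=None,k=1,g=1.,src="wrist"):
    st=observe(); im=optics.camera(src)[:,:,::-1]; cv2.imwrite(f"pics/{n}_raw.png",im); np.savez(f"pics/{n}.npz",ee_pos=st["ee_pos"],orientation=st["orientation"])
    return st,im
def save(im,n,x0=0,y0=0,w=640,h=400,k=1,g=1.):
    c=np.clip(im[y0:y0+h,x0:x0+w].astype(float)*g,0,255).astype(np.uint8)
    cv2.imwrite(f"pics/{n}.png",cv2.resize(c,None,fx=k,fy=k,interpolation=cv2.INTER_CUBIC))
def tolocal(p,P): # world->planar local
    c,s=np.cos(p[2]),np.sin(p[2]); d=np.atleast_2d(P)[:,:2]-p[:2]
    return np.c_[c*d[:,0]+s*d[:,1],-s*d[:,0]+c*d[:,1]]
def delta(pos,Rt,st=None,cmd=None):
    """shift (tool axes,50mm units) and rotvec (8deg units) from current"""
    st=st or observe(); Rc=q2R(st["orientation"])
    rv=R.from_matrix(Rc.T@Rt).as_rotvec()/np.radians(8)
    return Rc.T@(np.array(pos)-st["ee_pos"])/.05, rv
def toolR(a): # tool down, jaw(z) axis horizontal at world angle a
    y=np.array([0,0,-1.]); z=np.array([np.cos(a),np.sin(a),0]); return np.c_[np.cross(y,z),y,z]
E
python3 - <<'E'
from h import *
T=cam("top");S=cam("scene")
tb=lambda u:un(u,255,145,6); sb=lambda u:un(u,255,190,6)
C=[[.125,-.055,.012],[-.125,-.055,.012],[.125,.055,.012],[-.125,.055,.012]]
obs=[(T,C,tb([[92,90],[636,77],[95,327],[646,316]])),
 (S,[C[3],C[1],C[0],C[2]],sb([[248,67],[48,218],[465,643],[662,460]])),
 (T,[[.088,-.027,.03],[.022,-.027,.03],[.088,.027,.03]],tb([[166,140],[316,136],[168,262]])),]
for o in (obs[:1],obs[1:2],obs):
    p,f=fit(o,[.65,-.08,1.57]); print("bench",p,np.round(f,1))
np.save("bench.npy",p)
pk=ray(T,tb([40,297]),.1065); ps=ray(S,sb([708,376]),.1065)
for q in (pk,ps):
    l=tolocal(p,q)[0]-[.107,0]; print("peg local",l,np.hypot(*l),np.arctan2(l[1],-l[0]))
tm=lambda u:un(u,380,225,8); sm=lambda u:un(u,270,110,8)
M=np.array([[.023,-.017,.056],[-.023,-.017,.056],[-.023,.017,.056],[.023,.017,.056]])
o1=[(T,M,tm([[157,212],[290,188],[312,298],[178,314]]))]
o2=[(S,M[[0,1,2,3]],sm([[360,245],[260,192],[318,140],[413,195]])),(S,[[.023,-.017,.004]],sm([[358,343]]))]
for o in (o1,o2,o1+o2):
    p,f=fit(o,[.45,-.3,1.57]); print("mod",p,np.round(f,1))
tc=lambda u:un(u,180,235,8)
print("barrel", ray(T,tc([[88,197],[395,172]]),.045))
for n,u,c in (("beaker",(410,163),T),("flask",(452,197),T),("bottle",(202,165),T)): print(n,ray(c,u,.04))
print(q2R(observe()["orientation"]))
E
```

```text
bench [ 0.63939465 -0.04097612  1.57228927] [-0.1 -0.1  0.5 -0.2 -0.3  0.3 -0.1  0.1]
bench [ 0.64116793 -0.03950167  1.57341472] [-0.3 -0.4 -0.3 -0.3 -0.1  0.6  0.8 -0. ]
bench [ 0.64009257 -0.04043201  1.57274477] [-0.3 -0.3  0.2 -0.5 -0.5  0.  -0.3 -0.2 -0.2 -0.8 -0.1 -0.9 -0.1 -0.
  0.8 -0.6  0.1 -0.  -0.5  0.  -0.  -0.5]
peg local [0.02494834 0.05104917] 0.056819344012685784 2.0253727674552
peg local [0.0280431  0.05121848] 0.05839305104763898 2.071732921271881
mod [ 0.42689259 -0.27761928  1.71216364] [-0.4 -0.1  0.7  0.1  0.4 -0.4 -0.7  0.4]
mod [ 0.42617751 -0.27836234  1.7368151 ] [-0.1  0.8 -0.6 -0.3 -0.3 -1.   0.9 -0.3  0.2  0.7]
mod [ 0.42663683 -0.27784119  1.72460107] [-0.4  0.1  0.7  0.1  0.6 -0.4 -0.5  0.6 -0.2  1.  -0.6 -0.2 -0.1 -0.8
  0.9 -0.   0.1  1. ]
barrel [[0.42788563 0.28915696 0.045     ]
 [0.43434081 0.18789406 0.045     ]]
beaker [[ 0.67043985 -0.29269707  0.04      ]]
flask [[ 0.57779872 -0.39853033  0.04      ]]
bottle [[0.67803839 0.26288515 0.04      ]]
[[-9.35928348e-01 -4.91034932e-04 -3.52190129e-01]
 [ 3.52190460e-01 -1.56067892e-03 -9.35927051e-01]
 [-9.00828345e-05 -9.99998662e-01  1.63362146e-03]]
```

The two-camera fits agree to within about 2 mm. Next I turn the jaws perpendicular to the barrel axis and move to a spot beside the barrel where the wrist camera can see it.

Emit:
apply_moves(
  travel=[
    [0, 0, 0],
    [0, 0, 0],
    [0, 0, 0],
    [0, 0, 0],
    [0, 0, 0],
    [0, 0, 0],
    [0, 0, 0],
    [0, 0, 0],
    [0, 0, 0],
    [-0.7, 0, -0.48],
    [-0.7, 0, -0.48],
    [-0.7, 0, -0.48],
    [-0.7, 0, -0.48],
    [-0.7, 0, -0.48],
    [-0.7, 0, -0.48],
    [-0.7, 0, -0.48],
    [-0.7, 0, -0.48],
    [0, 0, 0],
  ],
  twist=[
    [0, 0.92, 0],
    [0, 0.92, 0],
    [0, 0.92, 0],
    [0, 0.92, 0],
    [0, 0.92, 0],
    [0, 0.92, 0],
    [0, 0.92, 0],
    [0, 0.92, 0],
    [0, 0.92, 0],
    [0, 0, 0],
    [0, 0, 0],
    [0, 0, 0],
    [0, 0, 0],
    [0, 0, 0],
    [0, 0, 0],
    [0, 0, 0],
    [0, 0, 0],
    [0, 0, 0],
  ],
)

```text
time_s: 1.95
ee_pos: [0.4288, 0.3123, 0.2223]
orientation: [0.487, -0.488, -0.512, 0.513]
ft_force: [-0.9, -0.6, 0.3]
grip_width: 0.087
```

```bash
python3 - <<'E'
from h import *
st,im=snap("w1"); print(st["ee_pos"],st["joint_positions"],q2R(st["orientation"]),st["time_s"])
save(im,"w1",k=1.25)
E
```

```text
[0.42879274 0.31233561 0.22232495] [ 9.35650462e-01  2.24839655e-01 -2.22686721e-01  2.33898507e-04
 -1.12456155e+00 -8.86340238e-01] [[-4.93915386e-02 -5.96442598e-04 -9.98779315e-01]
 [ 9.98778849e-01 -1.16488815e-03 -4.93908199e-02]
 [-1.13400740e-03 -9.99999144e-01  6.53249869e-04]] 1.95
```

View pics/w1.png

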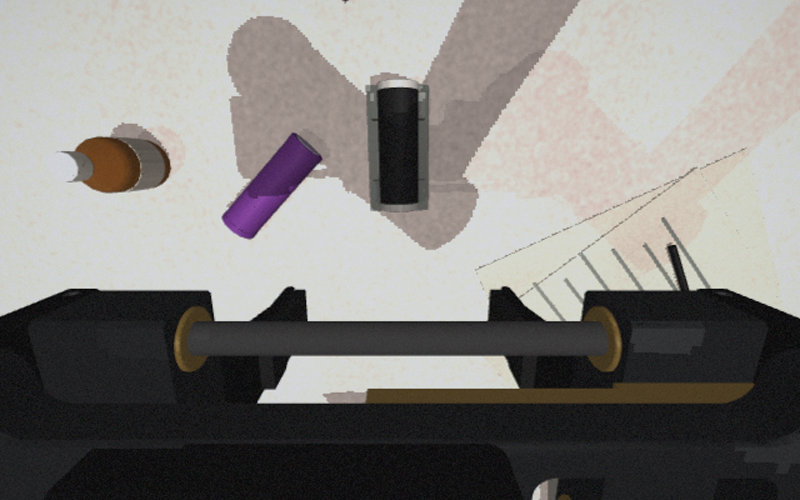

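The black barrel lies in its cradle, centred near (398,145) in the enlarged picture and almost vertical in the image. I'll enlarge it to measure.

```bash
python3 - <<'E'
import cv2; from h import save
save(cv2.imread("pics/w1_raw.png"),"w1c",280,50,80,130,4.6,1.6)
E
```

```text
(no output)
```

View pics/w1c.png

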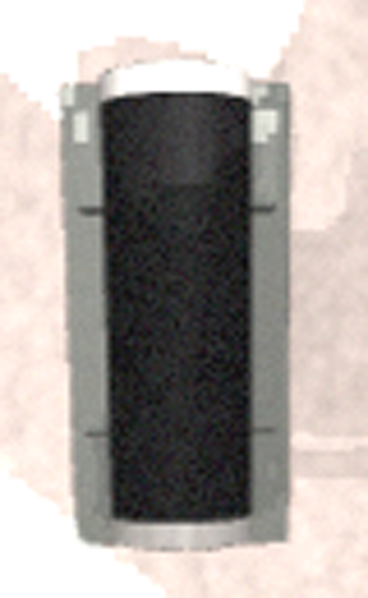

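```bash
cat > barrel.py <<'E'
from h import *
def cylpts(p,zc,r=.018,L=.11):
    t=np.linspace(0,2*np.pi,73)[:-1]
    P=np.vstack([np.c_[np.full(72,x),r*np.cos(t),zc+r*np.sin(t)] for x in np.linspace(-L/2,L/2,23)])
    return body(p,P)
def hullres(c,p,zc,lefts,rights,top,bot):
    h=cv2.convexHull(proj(c,cylpts(p,zc)).astype(np.float32))[:,0,:]
    out=[]
    def cross(v):
        us=[]
        for a,b in zip(h,np.roll(h,-1,0)):
            if (a[1]-v)*(b[1]-v)<=0 and a[1]!=b[1]: us.append(a[0]+(v-a[1])/(b[1]-a[1])*(b[0]-a[0]))
        return (min(us),max(us)) if us else (0,0)
    for u,v in lefts: out.append(cross(v)[0]-u)
    for u,v in rights: out.append(cross(v)[1]-u)
    if top is not None: out.append(h[:,1].min()-top)
    if bot is not None: out.append(h[:,1].max()-bot)
    return np.array(out)
E
python3 - <<'E'
from barrel import *
z=np.load("pics/w1.npz"); c=cam("wrist",z); k=lambda u:un(u,280,50,4.6)
L=k([[102,120],[112,500]]);Rr=k([[252,120],[250,500]]); tb=k([[177,60],[181,549]])[:,1]
r=least_squares(lambda p:hullres(c,p,.04,L,Rr,*tb),[.43,.238,1.63],x_scale=[.01,.01,.1],diff_step=1e-4)
print(r.x,r.fun)
np.save("barrel0.npy",r.x)
E
```

```text
[0.43096901 0.23513942 1.63195964] [-0.18458578 -0.37917915  0.19372596  0.36982477 -0.27795593  0.33350206]
```

Emit:
apply_moves(
  travel=[
    [0, 0, 0],
    [-0.925, 0, 0.17],
    [-0.925, 0, 0.17],
    [-0.925, 0, 0.17],
    [-0.925, 0, 0.17],
    [-0.925, 0, 0.17],
    [-0.925, 0, 0.17],
    [-0.925, 0, 0.17],
    [-0.925, 0, 0.17],
    [-0.925, 0, 0.17],
    [-0.925, 0, 0.17],
    [-0.925, 0, 0.17],
    [0, 0, 0],
  ],
  twist=[
    [0, -0.745, 0],
    [0, 0, 0],
    [0, 0, 0],
    [0, 0, 0],
    [0, 0, 0],
    [0, 0, 0],
    [0, 0, 0],
    [0, 0, 0],
    [0, 0, 0],
    [0, 0, 0],
    [0, 0, 0],
    [0, 0, 0],
    [0, 0, 0],
  ],
)

```text
time_s: 3.3
ee_pos: [0.415, -0.2047, 0.2222]
orientation: [0.46, -0.46, -0.536, 0.537]
ft_force: [0.4, 0.5, -0.6]
grip_width: 0.087
```

```bash
python3 - <<'E'
from h import *
st,im=snap("w2"); print(st["ee_pos"],st["joint_positions"],st["time_s"])
save(im,"w2",160,40,320,200,2.4,1.3)
E
```

```text
[ 0.41501163 -0.20466245  0.22216193] [-1.05142014e-01  1.05927680e-01 -3.71465203e-01  6.51743272e-04
 -1.09411083e+00  2.57671138e-01] 3.3
```

View pics/w2.png

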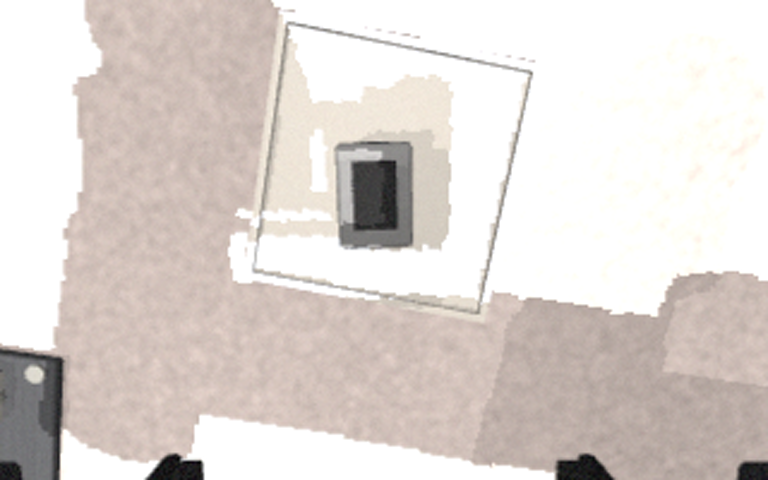

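```bash
python3 - <<'E'
import cv2; from h import save
save(cv2.imread("pics/w2_raw.png"),"w2c",290,90,55,65,9,1.0)
E
```

```text
(no output)
```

View pics/w2c.png

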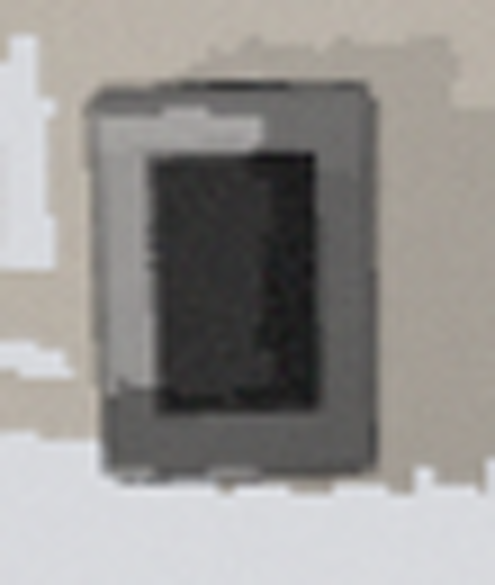

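```bash
python3 - <<'E'
from h import *
z=np.load("pics/w2.npz"); c=cam("wrist",z); k=lambda u:un(u,290,90,9)
M=np.array([[-.023,-.017,.056],[-.023,.017,.056],[.023,.017,.056],[.023,-.017,.056]])
p,f=fit([(c,M,k([[89,86],[377,85],[377,473],[104,477]]))],[.4265,-.278,1.72]); print(p,np.round(f,2))
np.save("mod0.npy",p)
Rt=toolR(p[2]+np.pi/2)
print(delta([p[0],p[1],.222],Rt))
E
```

```text
[ 0.42751063 -0.27768328  1.73891238] [ 0.03 -0.24  0.08 -0.63  0.2   0.44 -0.33  0.47]
(array([-1.51855273e+00,  3.62939529e-04, -1.61138709e-02]), array([-0.00615371, -0.09724382,  0.00290274]))
```

Emit:
apply_moves(
  travel=[
    [-0.76, 0, -0.01],
    [-0.76, 0, -0.01],
    [0, 0.8, 0],
    [0, 0.8, 0],
    [0, 0.8, 0],
    [0, 0.6, 0],
    [0, 0.5, 0],
    [0, 0.46, 0],
    [0, 0, 0],
    [0, 0, 0],
  ],
  twist=[
    [0, -0.1, 0],
    [0, 0, 0],
    [0, 0, 0],
    [0, 0, 0],
    [0, 0, 0],
    [0, 0, 0],
    [0, 0, 0],
    [0, 0, 0],
    [0, 0, 0],
    [0, 0, 0],
  ],
)

```text
time_s: 4.35
ee_pos: [0.4297, -0.275, 0.0248]
orientation: [0.454, -0.454, -0.542, 0.542]
ft_force: [0.8, -1.2, 0.3]
grip_width: 0.0874
```

Emit:
apply_moves(
  travel=[
    [0, 0, 0],
    [0, 0, 0],
    [0, 0, 0],
    [0, 0, 0],
    [0, 0, 0],
    [0, 0, 0],
    [0, 0, 0],
    [0, 0, 0],
  ],
  twist=[
    [0, 0, 0],
    [0, 0, 0],
    [0, 0, 0],
    [0, 0, 0],
    [0, 0, 0],
    [0, 0, 0],
    [0, 0, 0],
    [0, 0, 0],
  ],
  hand=1,
)

```text
time_s: 5.15
ee_pos: [0.4286, -0.276, 0.0245]
orientation: [0.455, -0.455, -0.541, 0.541]
ft_force: [-0.0, 0.4, 0.3]
grip_width: 0.0336
```

Emit:
apply_moves(
  travel=[
    [0, -0.4, 0],
    [0, -0.8, 0],
    [0, -0.8, 0],
    [0, -0.8, 0],
    [0, -0.8, 0],
    [0, -0.4, 0],
    [0, 0, 0],
  ],
  twist=[
    [0, 0, 0],
    [0, 0, 0],
    [0, 0, 0],
    [0, 0, 0],
    [0, 0.6, 0],
    [0, 0.6, 0],
    [0, 0, 0],
  ],
)

```text
time_s: 5.85
ee_pos: [0.4304, -0.2766, 0.2278]
orientation: [-0.496, 0.501, 0.502, -0.5]
ft_force: [0.5, -0.1, -1.5]
grip_width: 0.034
```

```bash
python3 - <<'E'
from h import *
b=np.load("bench.npy"); st=observe(); print(st["ee_pos"],st["time_s"],st["ft_force"],st["grip_width"])
s=body(b,[[.055,0,0]])[0]; print(s)
print(delta([s[0],s[1]+.08,.222],toolR(b[2]+np.pi/2)))
E
```

```text
[ 0.43037262 -0.27657575  0.22779964] 5.85 [ 0.47194408 -0.12994434 -1.46242319] 0.033966453418116486
[0.6399854  0.01456788 0.        ]
(array([ 7.40099628,  0.1275137 , -4.23042492]), array([ 0.04932465,  0.02373764, -0.01695059]))
```

Emit:
apply_moves(
  travel=[
    [0.74, 0, -0.42],
    [0.74, 0, -0.42],
    [0.74, 0, -0.42],
    [0.74, 0, -0.42],
    [0.74, 0, -0.42],
    [0.74, 0, -0.42],
    [0.74, 0, -0.42],
    [0.74, 0, -0.42],
    [0.74, 0, -0.42],
    [0.74, 0.1, -0.42],
    [0, 0, 0],
    [0, 0, 0],
  ],
  twist=[
    [0, 0, 0],
    [0, 0, 0],
    [0, 0, 0],
    [0, 0, 0],
    [0, 0, 0],
    [0, 0, 0],
    [0, 0, 0],
    [0, 0, 0],
    [0, 0, 0],
    [0, 0, 0],
    [0, 0, 0],
    [0, 0, 0],
  ],
)

```text
time_s: 7.05
ee_pos: [0.6358, 0.0958, 0.2163]
orientation: [0.499, -0.497, -0.5, 0.504]
ft_force: [-0.5, -0.7, -1.5]
grip_width: 0.0338
```

```bash
python3 - <<'E'
from h import *
st,im=snap("w3"); print(st["ee_pos"],st["orientation"],st["time_s"])
save(im,"w3",k=1.25)
save(im,"w3c",200,60,240,180,3.3,1.0)
E
```

```text
[0.63583052 0.09580416 0.21628257] [ 0.49909646 -0.49710415 -0.50015286  0.50362416] 7.05
```

View pics/w3.png

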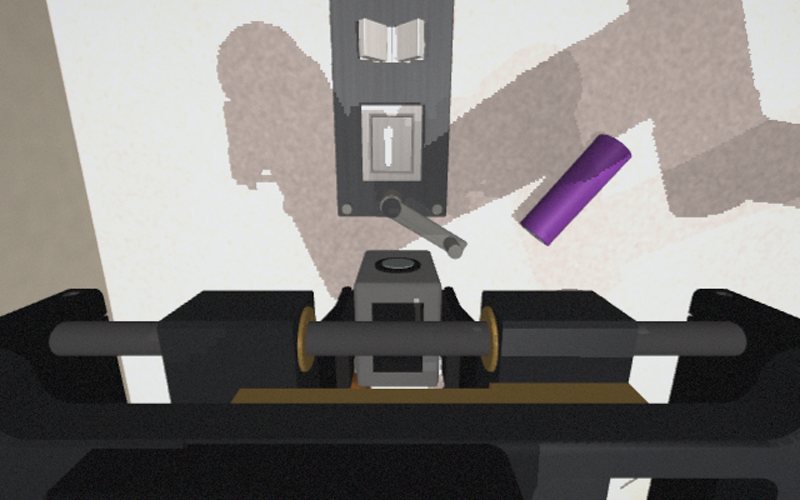

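View pics/w3c.png

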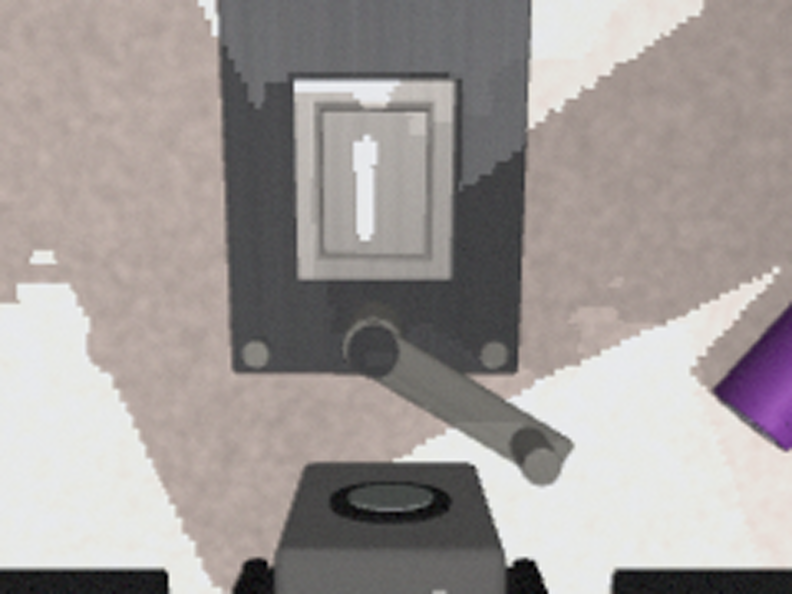

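```bash
python3 - <<'E'
from h import *
z=np.load("pics/w3.npz"); c=cam("wrist",z); k=lambda u:un(u,200,60,3.3)
S=[[.022,-.027,.03],[.022,.027,.03],[.088,.027,.03],[.088,-.027,.03]]
P=[[.125,-.055,.012],[.125,.055,.012]]
o=[(c,S,k([[292,77],[461,79],[452,279],[299,280]]))]
o2=[(c,P,k([[234,372],[517,374]]))]
for q in (o,o+o2):
    p,f=fit(q,np.load("bench.npy")); print("bench",p,np.round(f,2), body(p,[[.055,0,0]]))
np.save("bench_w.npy",p)
pk=ray(c,k([543,466]),.1065); l=tolocal(p,pk)[0]-[.107,0]; print("peg",pk,l,np.hypot(*l),np.arctan2(l[1],-l[0]))
print("pivot",tolocal(p,ray(c,k([372,350]),.079)))
# module in tool
f0,cx,cy,_=cam("top"); m=optics.camera_model("wrist"); f=200/np.tan(np.radians(m["vertical_fov"]/2))
ct=(f,m["cx"],m["cy"],np.array(m["hand_eye"]))
L=np.array([[-.023,-.017,0],[-.023,.017,0],[-.023,-.017,.052],[-.023,.017,.052],[.023,-.017,.052],[.023,.017,.052]])
uv=np.vstack([k([[306,465],[475,465],[275,548],[505,548]]),un([[357,387],[439,387]],0,0,1.25)])
def mt(q):
    dx,dz,H,w=q; c_,s_=np.cos(w),np.sin(w); x=c_*L[:,0]-s_*L[:,1]; y=s_*L[:,0]+c_*L[:,1]
    return np.c_[x+dx,H-L[:,2],y+dz]
r=least_squares(lambda q:(proj(ct,mt(q))-uv).ravel(),[0,0,.02,0],loss='soft_l1',x_scale=[.01,.01,.01,.1]); print("mod in tool",r.x,np.round(r.fun,1))
E
```

```text
bench [ 0.63974903 -0.04093076  1.5731135 ] [ 1.16  0.43 -1.49  0.15 -0.07 -0.1   0.15 -0.64] [[0.63962158 0.01406909 0.        ]]
bench [ 0.6396349  -0.04099569  1.57163866] [ 1.23  0.33 -1.42  0.13 -0.09 -0.13  0.13 -0.73 -0.69  0.18  0.69  0.08] [[0.63958857 0.01400429 0.        ]]
peg [[0.59002147 0.09554495 0.1065    ]] [0.02958238 0.0494984 ] 0.05766462876607125 2.1094810569770686
pivot [[ 0.10680179 -0.00071001]]
mod in tool [-0.00031356  0.00052819  0.02378794  0.002986  ] [-0.5 -0.8  0.2 -1.  -0.1  1.   0.4  0.8  0.4 -0.1 -0.5 -0.3]
```

```bash
python3 - <<'E'
from h import *
st=observe(); print(delta([.6401,.0143,.062],toolR(1.5725+np.pi/2)))
E
```

```text
(array([-1.60885672,  3.10590269, -0.08943265]), array([-0.0302568 ,  0.03280113, -0.00876021]))
```

Emit:
apply_moves(
  travel=[
    [-0.8, 0, -0.04],
    [-0.8, 0, -0.05],
    [0, 0.6, 0],
    [0, 0.8, 0],
    [0, 0.8, 0],
    [0, 0.6, 0],
    [0, 0.3, 0],
    [0, 0, 0],
    [0, 0, 0],
    [0, 0, 0],
  ],
  twist=[
    [-0.03, 0.03, -0.01],
    [0, 0, 0],
    [0, 0, 0],
    [0, 0, 0],
    [0, 0, 0],
    [0, 0, 0],
    [0, 0, 0],
    [0, 0, 0],
    [0, 0, 0],
    [0, 0, 0],
  ],
)

```text
time_s: 8.1
ee_pos: [0.6431, 0.015, 0.0663]
orientation: [-0.498, 0.501, 0.503, -0.498]
ft_force: [1.2, 0.5, -1.1]
grip_width: 0.0335
```

```bash
python3 - <<'E'
from h import *
st,im=snap("w4"); print(st["ee_pos"],st["time_s"]);print(delta([.6401,.0143,.048],toolR(1.5725+np.pi/2)))
save(im,"w4",k=1.25)
s2,i2=snap("s4",src="scene"); save(i2,"s4",250,170,160,130,5,1.5)
E
```

```text
[0.64312945 0.01499259 0.0662912 ] 8.1
(array([-0.01831316,  0.3660499 ,  0.06361901]), array([ 0.05228076, -0.0046227 ,  0.01431961]))
```

View pics/w4.png

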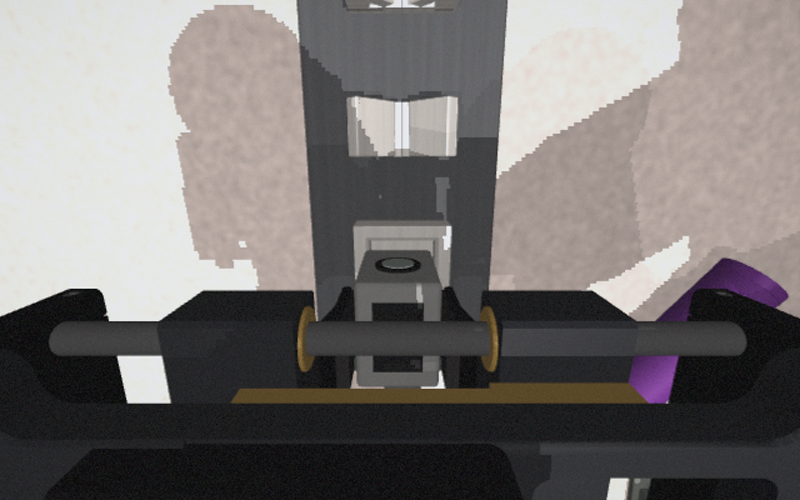

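View pics/s4.png

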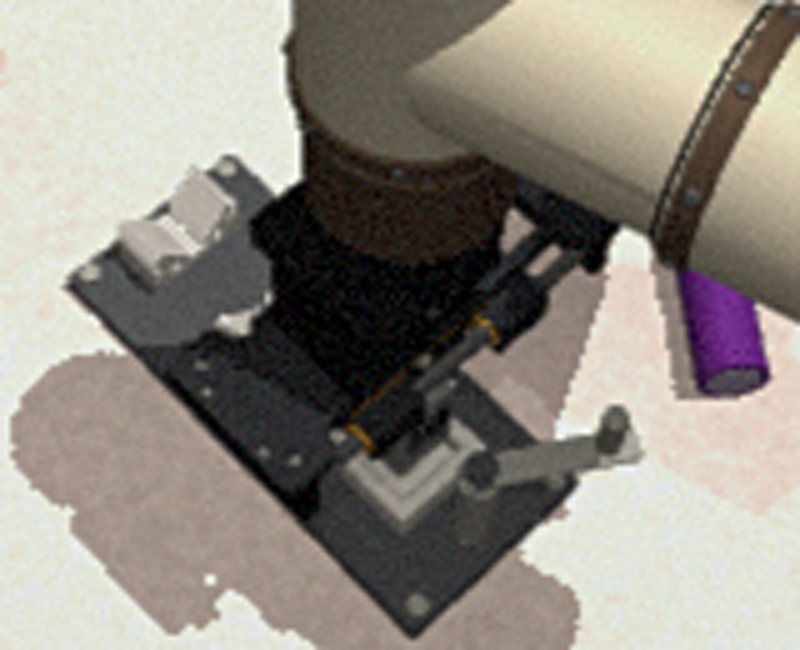

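Emit:
apply_moves(
  travel=[
    [-0.02, 0.2, 0.06],
    [0, 0, 0],
    [0, 0, 0],
    [0, 0, 0],
    [0, 0, 0],
  ],
  twist=[
    [0, 0, 0],
    [0, 0, 0],
    [0, 0, 0],
    [0, 0, 0],
    [0, 0, 0],
  ],
)

```text
time_s: 8.7
ee_pos: [0.6395, 0.0144, 0.0546]
orientation: [-0.499, 0.5, 0.502, -0.499]
ft_force: [-0.0, -0.4, -0.6]
grip_width: 0.0339
```

```bash
python3 - <<'E'
from h import *
st=observe(); print(st["ee_pos"],st["time_s"],st["ft_force"]);print(delta([.6401,.0143,.053],toolR(1.5725+np.pi/2)))
E
```

```text
[0.63950239 0.01443632 0.05464991] 8.7 [-0.00862637 -0.38457051 -0.58527464]
(array([-0.00278953,  0.03304857, -0.01179731]), array([ 0.0328688 , -0.00322281,  0.01044183]))
```

Emit:
apply_moves(
  travel=[
    [0, 0.05, -0.01],
    [0, 0.05, 0],
    [0, 0.05, 0],
    [0, 0.05, 0],
    [0, 0, 0],
  ],
  twist=[
    [0.03, 0, 0.01],
    [0, 0, 0],
    [0, 0, 0],
    [0, 0, 0],
    [0, 0, 0],
  ],
)

```text
time_s: 9.2
ee_pos: [0.6396, 0.0145, 0.0439]
orientation: [0.5, -0.5, -0.5, 0.5]
ft_force: [0.8, 1.7, -1.8]
grip_width: 0.0338
```

Emit:
apply_moves(
  travel=[
    [0, 0.05, 0],
    [0, 0.05, 0],
    [0, 0.04, 0],
    [0, 0, 0],
    [0, 0, 0],
  ],
  twist=[
    [0, 0, 0],
    [0, 0, 0],
    [0, 0, 0],
    [0, 0, 0],
    [0, 0, 0],
  ],
)

```text
time_s: 9.7
ee_pos: [0.6397, 0.0145, 0.0373]
orientation: [0.5, -0.5, -0.5, 0.5]
ft_force: [-0.1, 1.3, -1.3]
grip_width: 0.0336
```

Emit:
apply_moves(
  travel=[
    [0, 0.02, 0],
    [0, 0.02, 0],
    [0, 0, 0],
    [0, 0, 0],
  ],
  twist=[
    [0, 0, 0],
    [0, 0, 0],
    [0, 0, 0],
    [0, 0, 0],
  ],
)

```text
time_s: 10.1
ee_pos: [0.6399, 0.0145, 0.0365]
orientation: [-0.499, 0.5, 0.5, -0.5]
ft_force: [-1.2, 3.2, 5.9]
grip_width: 0.0336
```

Emit:
apply_moves(
  travel=[
    [0, 0, 0],
    [0, 0, 0],
    [0, 0, 0],
    [0, 0, 0],
    [0, 0, 0],
    [0, -0.4, 0],
    [0, -0.6, 0],
    [0, -0.7, 0],
    [0, -0.6, 0],
    [0.4, -0.3, 0.25],
    [0.8, 0, 0.5],
    [0.4, 0, 0.25],
    [0, 0, 0],
    [0, 0, 0],
  ],
  twist=[
    [0, 0, 0],
    [0, 0, 0],
    [0, 0, 0],
    [0, 0, 0],
    [0, 0, 0],
    [0, 0, 0],
    [0, 0, 0],
    [0, 0, 0],
    [0, 0, 0],
    [0, 0, 0],
    [0, 0, 0],
    [0, 0, 0],
    [0, 0, 0],
    [0, 0, 0],
  ],
  hand=0,
)

```text
time_s: 11.5
ee_pos: [0.5898, 0.0946, 0.1657]
orientation: [-0.499, 0.5, 0.501, -0.5]
ft_force: [0.2, -0.0, 0.6]
grip_width: 0.0872
```

```bash
python3 - <<'E'
from h import *
st,im=snap("w5"); print(st["ee_pos"],st["time_s"],st["ft_force"],st["grip_width"])
print(delta([.590,.0955,.083],toolR(1.5725+np.pi/2)))
save(im,"w5",k=1.25)
s2,i2=snap("s5",src="scene"); save(i2,"s5",290,210,120,100,6,1.5)
E
```

```text
[0.58975329 0.09457145 0.16570927] 11.5 [ 0.18661096 -0.03410364  0.64323567] 0.0871818671148466
(array([2.91342621e-02, 1.65026029e+00, 9.21535771e-04]), array([ 0.0017563 , -0.00328099, -0.00134842]))
```

View pics/w5.png

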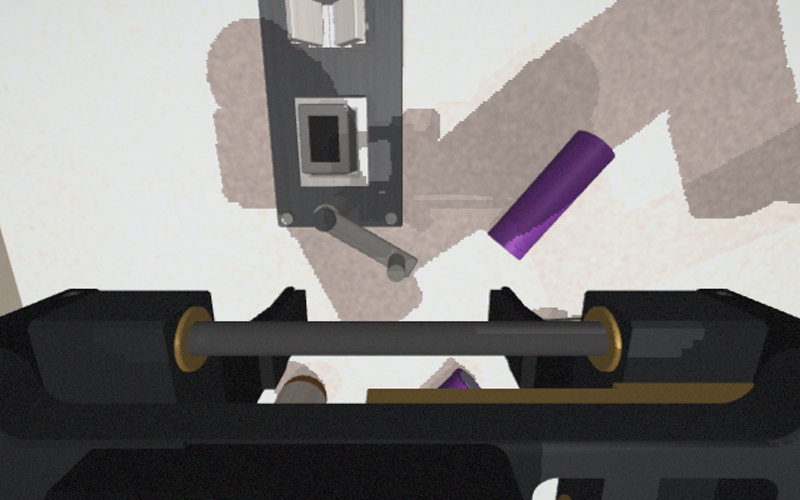

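View pics/s5.png

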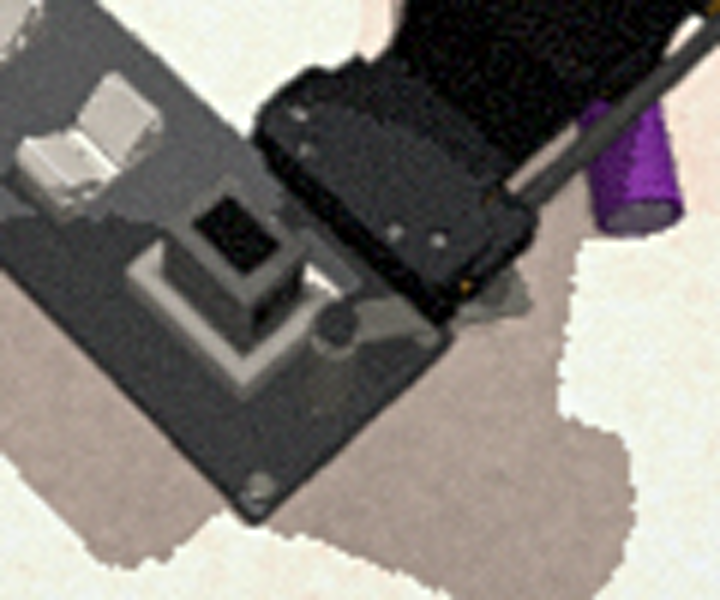

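```bash
python3 - <<'E'
import cv2; from h import save
im=cv2.imread("pics/w5_raw.png")
save(im,"w5c",225,70,120,160,3.7,1.3)
E
```

```text
(no output)
```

View pics/w5c.png

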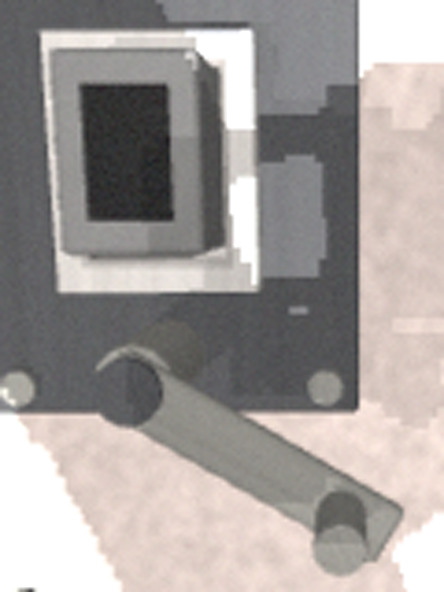

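```bash
python3 - <<'E'
from h import *
z=np.load("pics/w5.npz"); c=cam("wrist",z); k=lambda u:un(u,225,70,3.7)
M=np.array([[-.023,-.017,0],[-.023,.017,0],[.023,.017,0],[.023,-.017,0]])
uv=k([[51,50],[198,50],[204,250],[63,255]])
r=least_squares(lambda q:(proj(c,body(q[:3],M+[0,0,q[3]]))-uv).ravel(),[.64,.0143,1.57,.068],x_scale=[.01,.01,.1,.01]);print("mod",r.x,np.round(r.fun,1))
p,f=fit([(c,M+[0,0,.068],uv)],[.64,.014,1.57]);print(p)
S=[[.022,-.027,.03],[.022,.027,.03],[.088,.027,.03],[.088,-.027,.03]]
p,f=fit([(c,S,k([[39,29],[254,29],[259,292],[57,293]]))],np.load("bench.npy"));print("bench",p,np.round(f,1),body(p,[[.055,0,0]]))
print("peg",ray(c,k([338,549]),.1065), "piv",ray(c,k([129,391]),.079), body(p,[[.107,0,0]]))
E
```

```text
mod [0.64062352 0.01262089 1.57592923 0.05872747] [-0.2 -0.  -0.3 -0.1  0.1  0.7  0.4 -0.6]
[0.63889226 0.01321772 1.57211631]
bench [ 0.64023546 -0.04075155  1.57391679] [ 0.5  0.2 -0.5  0.2 -0.4 -0.1  0.4 -0.4] [[0.64006383 0.01424818 0.        ]]
peg [[0.5907211  0.09549753 0.1065    ]] piv [[0.63940593 0.06606958 0.079     ]] [[0.63990157 0.06624793 0.        ]]
```

Emit:
apply_moves(
  travel=[
    [0.02, 0.5, -0.01],
    [0, 0.6, 0],
    [0, 0.4, 0],
    [0, 0.15, 0],
    [0, 0, 0],
    [0, 0, 0],
  ],
  twist=[
    [0, 0, 0],
    [0, 0, 0],
    [0, 0, 0],
    [0, 0, 0],
    [0, 0, 0],
    [0, 0, 0],
  ],
)

```text
time_s: 12.2
ee_pos: [0.5913, 0.0951, 0.0838]
orientation: [-0.499, 0.5, 0.501, -0.5]
ft_force: [-0.4, -0.0, 0.7]
grip_width: 0.0874
```

Emit:
apply_moves(
  travel=[
    [0, 0, 0],
    [0, 0, 0],
    [0, 0, 0],
    [0, 0, 0],
    [0, 0, 0],
    [0, 0, 0],
    [0, 0, 0],
    [0, 0, 0],
    [0, 0, 0],
  ],
  twist=[
    [0, 0, 0],
    [0, 0, 0],
    [0, 0, 0],
    [0, 0, 0],
    [0, 0, 0],
    [0, 0, 0],
    [0, 0, 0],
    [0, 0, 0],
    [0, 0, 0],
  ],
  hand=1,
)

```text
time_s: 13.1
ee_pos: [0.5902, 0.0953, 0.083]
orientation: [0.5, -0.5, -0.5, 0.5]
ft_force: [0.2, 0.4, 0.2]
grip_width: 0.0233
```

Emit:
apply_moves(
  travel=[
    [0, 0, 0],
    [0, 0, 0],
    [0, 0, 0],
    [0, 0, 0],
  ],
  twist=[
    [0, 0, 0],
    [0, 0, 0],
    [0, 0, 0],
    [0, 0, 0],
  ],
)

```text
time_s: 13.5
ee_pos: [0.5907, 0.0952, 0.083]
orientation: [-0.5, 0.5, 0.5, -0.5]
ft_force: [2.6, -1.7, -1.5]
grip_width: 0.0106
```

Pinched: the opening reads 10.6 mm on a 12 mm peg. Now I lead it round the arc.

Emit:
apply_moves(
  travel=[
    [-0.156, 0, 0.076],
    [-0.166, 0, 0.052],
    [-0.172, 0, 0.027],
    [-0.174, 0, 0],
    [-0.172, 0, -0.025],
    [-0.166, 0, -0.051],
    [-0.157, 0, -0.075],
    [-0.144, 0, -0.098],
    [-0.128, 0, -0.118],
    [-0.109, 0, -0.136],
    [-0.087, 0, -0.15],
    [-0.064, 0, -0.162],
    [-0.039, 0, -0.17],
    [-0.013, 0, -0.173],
    [0, 0, 0],
    [0, 0, 0],
  ],
  twist=[
    [0, 0, 0],
    [0, 0, 0],
    [0, 0, 0],
    [0, 0, 0],
    [0, 0, 0],
    [0, 0, 0],
    [0, 0, 0],
    [0, 0, 0],
    [0, 0, 0],
    [0, 0, 0],
    [0, 0, 0],
    [0, 0, 0],
    [0, 0, 0],
    [0, 0, 0],
    [0, 0, 0],
    [0, 0, 0],
  ],
)

```text
time_s: 15.1
ee_pos: [0.6361, -0.0024, 0.0829]
orientation: [0.5, -0.5, -0.493, 0.506]
ft_force: [-3.2, -23.6, 4.3]
grip_width: 0.0081
```

```bash
python3 - <<'E'
from h import *
st,im=snap("w6"); print(st["ee_pos"],st["time_s"],st["ft_force"],st["torque"],st["grip_width"])
save(im,"w6",k=1.25)
s2,i2=snap("s6",src="scene"); save(i2,"s6",270,190,130,105,6,1.5)
s2,i2=snap("t6",src="top"); save(i2,"t6",255,145,120,65,6,2.5)
E
```

```text
[ 0.63612287 -0.00243295  0.08294401] 15.1 [ -3.19722613 -23.64089561   4.28695616] [-6.90066721  0.96662662  0.22702861] 0.00808929713881531
```

View pics/w6.png

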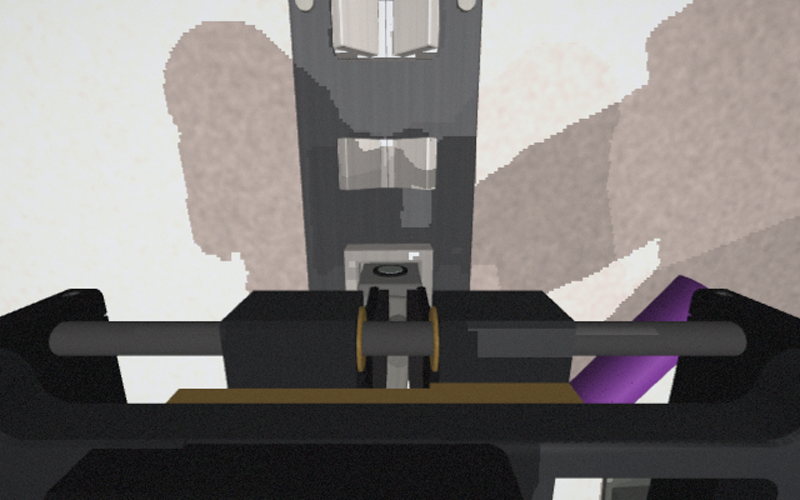

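View pics/s6.png

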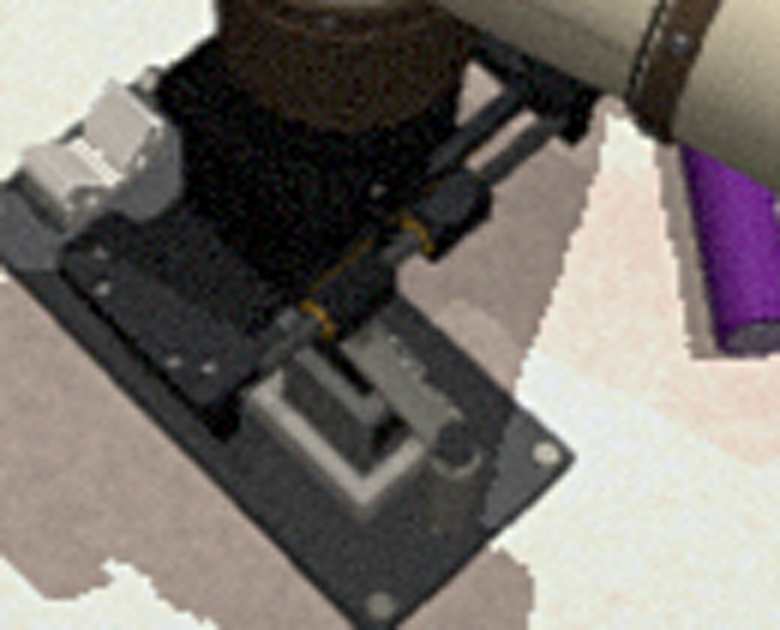

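View pics/t6.png

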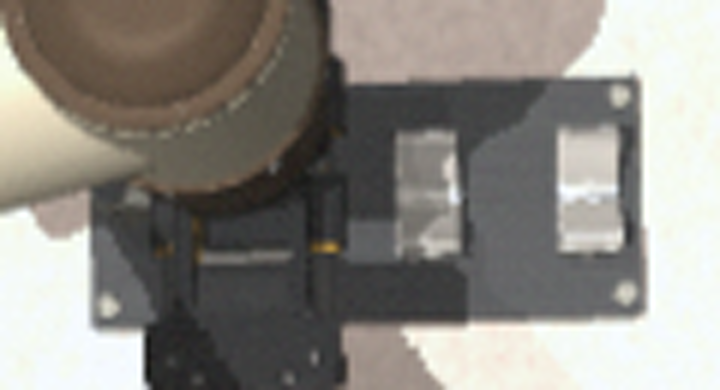

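The lever bar now lies along the bench over the module, but the peg has crept to the edge of the pads. I'll open, lift and check the angle.

Emit:
apply_moves(
  travel=[
    [0, 0, 0],
    [0, 0, 0],
    [0, 0, 0],
    [0, -0.4, 0],
    [0, -0.6, 0],
    [0, -0.6, 0],
    [0.5, -0.2, 0],
    [0.8, 0, 0],
    [0.5, 0, 0],
    [0, 0, 0],
    [0, 0, 0],
  ],
  twist=[
    [0, 0, 0],
    [0, 0, 0],
    [0, 0, 0],
    [0, 0, 0],
    [0, 0, 0],
    [0, 0, 0],
    [0, 0, 0],
    [0, 0, 0],
    [0, 0, 0],
    [0, 0, 0],
    [0, 0, 0],
  ],
  hand=0,
)

```text
time_s: 16.35
ee_pos: [0.6402, 0.0987, 0.1728]
orientation: [0.499, -0.499, -0.5, 0.501]
ft_force: [-0.9, -0.0, -0.1]
grip_width: 0.0844
```

```bash
python3 - <<'E'
from h import *
st,im=snap("w7"); print(st["ee_pos"],st["time_s"],st["ft_force"],st["grip_width"])
save(im,"w7",k=1.25); save(im,"w7c",250,60,120,160,3.7,1.3)
E
```

```text
[0.64019287 0.09869283 0.17283282] 16.35 [-0.92507608 -0.01968807 -0.12765889] 0.0844184983014877
```

View pics/w7.png

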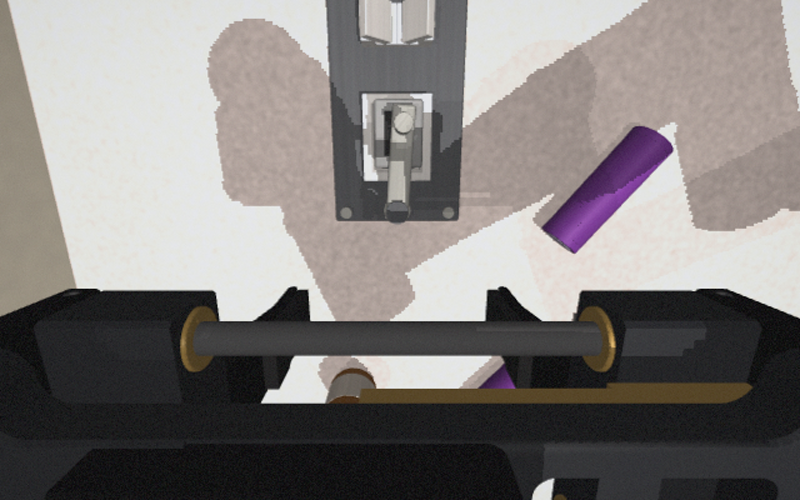

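View pics/w7c.png

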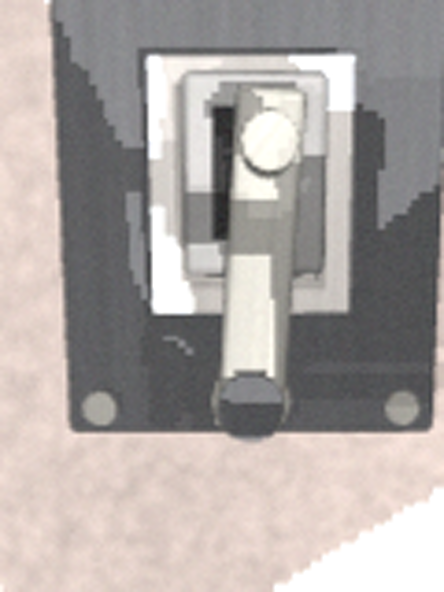

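```bash
python3 - <<'E'
from h import *
z=np.load("pics/w7.npz"); c=cam("wrist",z); k=lambda u:un(u,250,60,3.7)
S=[[.022,-.027,.03],[.022,.027,.03],[.088,.027,.03],[.088,-.027,.03]]
p,f=fit([(c,S,k([[145,53],[354,53],[351,314],[153,314]]))],np.load("bench.npy"));print("bench",p,np.round(f,1),body(p,[[.055,0,0]]))
for b in (p,np.load("bench.npy")):
    pk=ray(c,k([269,140]),.1065); l=tolocal(b,pk)[0]-[.107,0]; print("peg",pk,l,np.arctan2(l[1],-l[0]))
    # bar top edges: left (236,100)-(223,395); right(303,90)-(287,385)
    e=tolocal(b,ray(c,k([[239,100],[223,370],[302,95],[288,370]]),.0765)); print(e, np.arctan2(e[0]-e[1],1)[1], )
    for i in (0,2):
        d=e[i]-e[i+1]; print(np.arctan2(d[1],-d[0]))
E
```

```text
bench [ 0.64063605 -0.04074235  1.5797835 ] [ 0.4  0.6 -0.2  0.3 -0.5 -0.7  0.3 -0.4] [[0.64014176 0.01425543 0.        ]]
peg [[0.63657649 0.0085453  0.1065    ]] [-0.05767786  0.00361645] 0.06261883158763541
[[ 0.03838708 -0.00255352]
 [ 0.09846676 -0.00690579]
 [ 0.03742379  0.01151683]
 [ 0.09856278  0.00855418]] 0.00435223595270464
0.07231520478094472
0.04841971917298596
peg [[0.63657649 0.0085453  0.1065    ]] [-0.05801593  0.00342064] 0.05889225743866629
[[ 0.03809271 -0.00282614]
 [ 0.09820154 -0.00675542]
 [ 0.0370304   0.01123708]
 [ 0.09818873  0.00870484]] 0.003929253873786349
0.06527646816664176
0.041380982558683006
```

The lever angle comes out at about 0.06 rad, inside the limit. For margin I'll centre the peg with the jaws not quite closed.

Emit:
apply_moves(
  travel=[
    [-0.6, 0, 0],
    [-0.7, 0, 0],
    [-0.5, 0.3, 0],
    [0, 0.6, 0],
    [0, 0.6, 0],
    [0, 0.3, 0],
    [0, 0, 0],
    [0, 0, 0],
  ],
  twist=[
    [0, 0, 0],
    [0, 0, 0],
    [0, 0, 0],
    [0, 0, 0],
    [0, 0, 0],
    [0, 0, 0],
    [0, 0, 0],
    [0, 0, 0],
  ],
  hand=0,
)

```text
time_s: 17.2
ee_pos: [0.6409, 0.0071, 0.0834]
orientation: [0.5, -0.5, -0.5, 0.5]
ft_force: [0.6, -0.7, -0.6]
grip_width: 0.0872
```

Emit:
apply_moves(
  travel=[
    [0, 0, 0],
    [0, 0, 0],
    [0, 0, 0],
    [0, 0, 0],
    [0, 0, 0],
    [0, 0, 0],
    [0, 0, 0],
    [0, 0, 0],
    [0, 0, 0],
    [0, 0, 0],
    [0, 0, 0],
    [0, 0, 0],
  ],
  twist=[
    [0, 0, 0],
    [0, 0, 0],
    [0, 0, 0],
    [0, 0, 0],
    [0, 0, 0],
    [0, 0, 0],
    [0, 0, 0],
    [0, 0, 0],
    [0, 0, 0],
    [0, 0, 0],
    [0, 0, 0],
    [0, 0, 0],
  ],
  hand=0.84,
)

```text
time_s: 18.4
ee_pos: [0.6401, 0.0078, 0.0829]
orientation: [0.5, -0.5, -0.5, 0.501]
ft_force: [-1.8, -0.3, 0.8]
grip_width: 0.0148
```

Emit:
apply_moves(
  travel=[
    [0, 0, 0],
    [0, 0, 0],
    [0, 0, 0],
    [0, 0, 0],
    [0, -0.4, 0],
    [0, -0.6, 0],
    [0, -0.6, 0],
    [0.5, -0.4, 0],
    [0.8, -0.3, 0],
    [0.5, 0, 0],
    [0, 0, 0],
  ],
  twist=[
    [0, 0, 0],
    [0, 0, 0],
    [0, 0, 0],
    [0, 0, 0],
    [0, 0, 0],
    [0, 0, 0],
    [0, 0, 0],
    [0, 0, 0],
    [0, 0, 0],
    [0, 0, 0],
    [0, 0, 0],
  ],
  hand=0,
)

```text
time_s: 19.5
ee_pos: [0.6406, 0.1011, 0.1987]
orientation: [-0.499, 0.499, 0.502, -0.5]
ft_force: [0.1, -0.2, -0.1]
grip_width: 0.0857
```

```bash
python3 - <<'E'
from h import *
st,im=snap("w8"); print(st["ee_pos"],st["time_s"],st["ft_force"],st["grip_width"])
save(im,"w8c",250,60,120,160,3.7,1.3)
b=np.load("barrel0.npy"); a=b[2]+np.pi/2; print(delta([b[0],b[1],.2],toolR(a)), [delta([b[0],b[1],.2],toolR(a))[0]])
E
```

```text
[0.64059309 0.10107973 0.19866009] 19.5 [ 0.06756577 -0.15198292 -0.07728586] 0.08569740572095484
(array([ 2.72661148, -0.03873525,  4.17559419]), array([ 0.00159644, -0.41278097,  0.00235155])) [array([ 2.72661148, -0.03873525,  4.17559419])]
```

View pics/w8c.png

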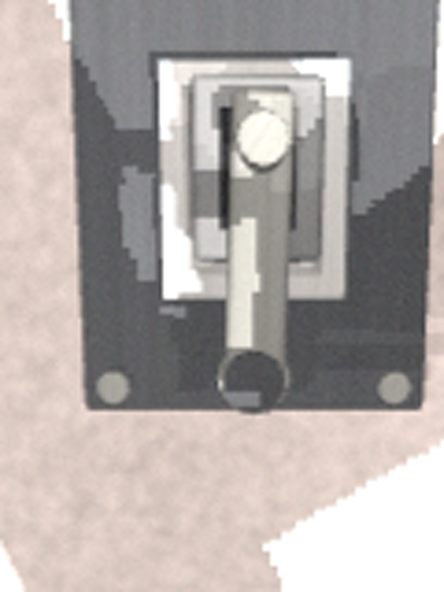

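The lever is now straight along the bench, with its edges parallel to the plate. Next I go to the barrel.

Emit:
apply_moves(
  travel=[
    [0.454, 0, 0.696],
    [0.454, 0, 0.696],
    [0.454, 0, 0.696],
    [0.454, 0, 0.696],
    [0.454, 0, 0.696],
    [0.454, -0.04, 0.696],
    [0, 0.8, 0],
    [0, 0.8, 0],
    [0, 0.4, 0],
    [0, 0, 0],
    [0, 0, 0],
    [0, 0, 0],
  ],
  twist=[
    [0, 0, 0],
    [0, 0, 0],
    [0, 0, 0],
    [0, 0, 0],
    [0, 0, 0],
    [0, -0.41, 0],
    [0, 0, 0],
    [0, 0, 0],
    [0, 0, 0],
    [0, 0, 0],
    [0, 0, 0],
    [0, 0, 0],
  ],
)

```text
time_s: 20.75
ee_pos: [0.4326, 0.2344, 0.1014]
orientation: [-0.485, 0.485, 0.515, -0.513]
ft_force: [0.1, 0.5, 0.0]
grip_width: 0.0871
```

```bash
python3 - <<'E'
from h import *
st=observe(); print(st["ee_pos"],st["time_s"],st["ft_force"],st["grip_width"])
b=np.load("barrel0.npy"); a=b[2]+np.pi/2; print(delta([b[0],b[1],.0213],toolR(a)))
E
```

```text
[0.43255128 0.23439141 0.10144297] 20.75 [0.11807457 0.50484276 0.01984919] 0.08711699061704094
(array([0.01395671, 1.60280665, 0.03463383]), array([ 0.01748649, -0.02263347,  0.01254141]))
```

Emit:
apply_moves(
  travel=[
    [0.01, 0.4, 0.03],
    [0, 0.5, 0],
    [0, 0.4, 0],
    [0, 0.2, 0],
    [0, 0.1, 0],
    [0, 0, 0],
    [0, 0, 0],
    [0, 0, 0],
  ],
  twist=[
    [0.02, -0.02, 0.01],
    [0, 0, 0],
    [0, 0, 0],
    [0, 0, 0],
    [0, 0, 0],
    [0, 0, 0],
    [0, 0, 0],
    [0, 0, 0],
  ],
)

```text
time_s: 21.55
ee_pos: [0.4303, 0.2348, 0.0209]
orientation: [0.485, -0.484, -0.515, 0.515]
ft_force: [-0.4, 0.9, 0.5]
grip_width: 0.0871
```

Emit:
apply_moves(
  travel=[
    [0, 0, 0],
    [0, 0, 0],
    [0, 0, 0],
    [0, 0, 0],
    [0, 0, 0],
    [0, 0, 0],
    [0, 0, 0],
    [0, 0, 0],
    [0, 0, 0],
    [0, 0, 0],
    [0, 0, 0],
    [0, 0, 0],
  ],
  twist=[
    [0, 0, 0],
    [0, 0, 0],
    [0, 0, 0],
    [0, 0, 0],
    [0, 0, 0],
    [0, 0, 0],
    [0, 0, 0],
    [0, 0, 0],
    [0, 0, 0],
    [0, 0, 0],
    [0, 0, 0],
    [0, 0, 0],
  ],
  hand=1,
)

```text
time_s: 22.75
ee_pos: [0.4298, 0.2343, 0.02]
orientation: [0.485, -0.484, -0.514, 0.516]
ft_force: [1.5, -0.1, -1.4]
grip_width: 0.035
```

Emit:
apply_moves(
  travel=[
    [0, -0.3, 0],
    [0, -0.6, 0],
    [0, -0.8, 0],
    [0, -0.8, 0],
    [0, -0.8, 0],
    [0, -0.6, 0],
    [0, -0.1, 0],
    [0, 0, 0],
  ],
  twist=[
    [0, 0, 0],
    [0, 0, 0],
    [0, 0, 0],
    [0, 0, 0],
    [0, 0, 0],
    [0, 0, 0],
    [0, 0.41, 0],
    [0, 0, 0],
  ],
)

```text
time_s: 23.55
ee_pos: [0.4302, 0.2347, 0.2211]
orientation: [0.5, -0.499, -0.501, 0.501]
ft_force: [0.3, 0.1, -1.2]
grip_width: 0.0354
```

```bash
python3 - <<'E'
from h import *
st=observe(); print(st["ee_pos"],st["time_s"],st["ft_force"],st["grip_width"])
print(delta([.640,-.1058+.1,.22],toolR(1.5727+np.pi/2)))
E
```

```text
[0.43023579 0.23474866 0.22106448] 23.55 [ 0.28421235  0.10379382 -1.22841193] 0.035395716763949474
(array([-4.82657188,  0.01311271, -4.17736266]), array([-0.01017064,  0.01303844,  0.00332407]))
```

Emit:
apply_moves(
  travel=[
    [-0.603, 0, -0.522],
    [-0.603, 0, -0.522],
    [-0.603, 0, -0.522],
    [-0.603, 0, -0.522],
    [-0.603, 0, -0.522],
    [-0.603, 0, -0.522],
    [-0.603, 0, -0.522],
    [-0.603, 0, -0.522],
    [0, 0, 0],
    [0, 0, 0],
    [0, 0, 0],
  ],
  twist=[
    [0, 0, 0],
    [0, 0, 0],
    [0, 0, 0],
    [0, 0, 0],
    [0, 0, 0],
    [0, 0, 0],
    [0, 0, 0],
    [0, 0, 0],
    [0, 0, 0],
    [0, 0, 0],
    [0, 0, 0],
  ],
)

```text
time_s: 24.65
ee_pos: [0.639, -0.0053, 0.2186]
orientation: [0.5, -0.498, -0.499, 0.503]
ft_force: [-0.5, -0.0, -0.8]
grip_width: 0.0351
```

```bash
python3 - <<'E'
from h import *
st,im=snap("w9"); print(st["ee_pos"],st["orientation"],st["time_s"],st["ft_force"],st["grip_width"])
save(im,"w9",k=1.25);save(im,"w9c",240,20,180,220,2.7)
E
```

```text
[ 0.63896102 -0.00526998  0.21857772] [ 0.49972628 -0.49786267 -0.49945796  0.50293951] 24.65 [-0.45728118 -0.01654952 -0.84278792] 0.03506984548700158
```

View pics/w9.png

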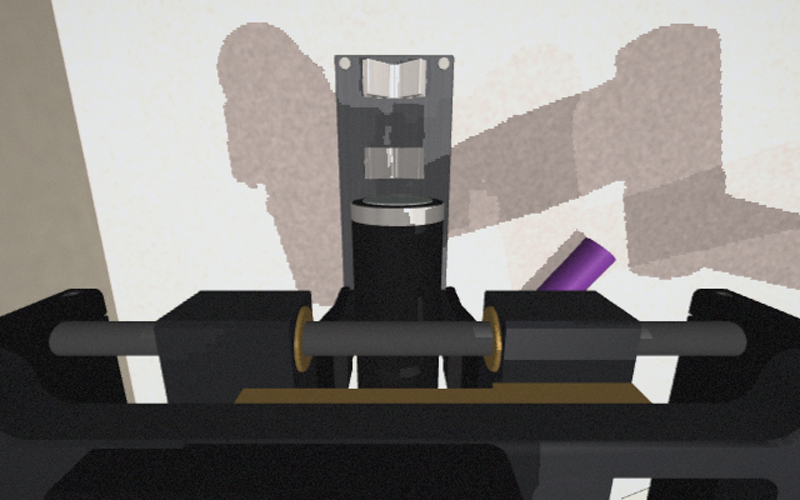

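View pics/w9c.png

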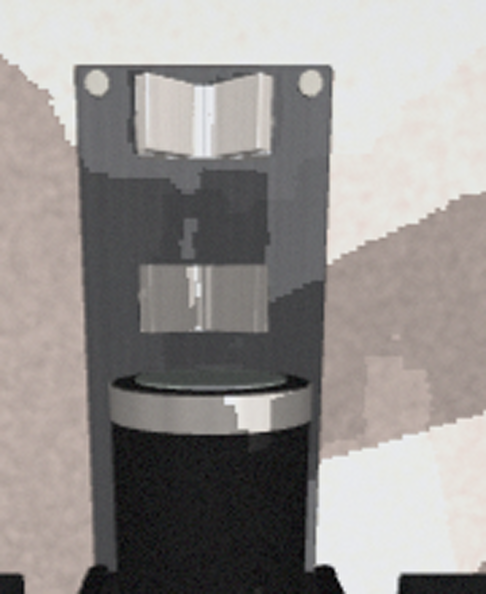

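```bash
python3 - <<'E'
from barrel import *
z=np.load("pics/w9.npz"); c=cam("wrist",z); k=lambda u:un(u,240,20,2.7)
q=[[-.043,-.028,.0425],[-.043,.028,.0425],[-.015,.028,.0425],[-.015,-.028,.0425],[-.115,-.028,.0425],[-.115,.028,.0425],[-.087,-.028,.0425],[-.087,.028,.0425],[-.125,-.055,.012],[-.125,.055,.012]]
uv=k([[140,264],[267,264],[267,332],[140,332],[135,73],[271,73],[138,154],[271,154],[76,66],[331,66]])
p,f=fit([(c,q,uv)],np.load("bench.npy"));print("bench",p,np.round(f,1),"V",body(p,[[-.065,0,0]]))
# barrel in world now
top=k([[0,371]])[0,1]
L=k([[109,395],[115,510]]);Rr=k([[311,395],[306,510]])
g=lambda s:hullres(c,s[:3],s[3],L,Rr,top,None)
r=least_squares(g,[.639,-.005,1.571,.237],x_scale=[.01,.01,.1,.01],diff_step=1e-4);print(r.x,r.fun,z["ee_pos"])
for zc in (.2375,):
    r=least_squares(lambda s:hullres(c,s,zc,L,Rr,top,None),[.639,-.005,1.571],x_scale=[.01,.01,.1],diff_step=1e-4);print(r.x,np.round(r.fun,1))
E
```

```text
bench [ 0.64040203 -0.03989053  1.57620615] [-1.6  0.7  1.8  0.7  1.3  1.1 -0.9  1.2 -1.4 -0.1  1.7 -0.  -1.8 -1.3
  1.1 -1.2 -1.1 -0.4  1.  -0.2] V [[ 0.64075367 -0.10488958  0.        ]]
[ 0.63862463 -0.00410956  1.57990978  0.2379508 ] [ 0.3131904  -0.32522914 -0.31310294  0.32525249 -0.0007652 ] [ 0.63896102 -0.00526998  0.21857772]
[ 0.63862418 -0.00406122  1.57984714] [ 0.4 -0.2 -0.4  0.2 -0. ]
```

Emit:
apply_moves(
  travel=[
    [-0.5, 0, -0.03],
    [-0.7, 0, 0],
    [-0.6, 0, 0],
    [-0.22, 0.2, 0],
    [0, 0.7, 0],
    [0, 0.8, 0],
    [0, 0.8, 0],
    [0, 0.6, 0],
    [0, 0.2, 0],
    [0, 0, 0],
    [0, 0, 0],
    [0, 0, 0],
  ],
  twist=[
    [0, 0, 0],
    [0, 0, 0],
    [0, 0, 0],
    [0, 0, 0],
    [0, 0, 0],
    [0, 0, 0],
    [0, 0, 0],
    [0, 0, 0],
    [0, 0, 0],
    [0, 0, 0],
    [0, 0, 0],
    [0, 0, 0],
  ],
)

```text
time_s: 25.9
ee_pos: [0.643, -0.1067, 0.0574]
orientation: [-0.498, 0.5, 0.501, -0.501]
ft_force: [-0.1, 0.4, -1.8]
grip_width: 0.0348
```

```bash
python3 - <<'E'
from h import *
st=observe(); print(st["ee_pos"],st["time_s"],st["ft_force"],st["grip_width"])
print(delta([.6402,-.1065,.03],toolR(1.5727+np.pi/2)))
E
```

```text
[ 0.64303601 -0.10671388  0.05735336] 25.9 [-0.06450166  0.36829961 -1.82804112] 0.034800948818866834
(array([0.00542691, 0.54696224, 0.0576273 ]), array([ 0.0121682 ,  0.02040397, -0.01150189]))
```

Emit:
apply_moves(
  travel=[
    [0, 0.2, 0.04],
    [0, 0.2, 0],
    [0, 0, 0],
    [0, 0, 0],
    [0, 0, 0],
  ],
  twist=[
    [0, 0.02, 0],
    [0, 0, 0],
    [0, 0, 0],
    [0, 0, 0],
    [0, 0, 0],
  ],
)

```text
time_s: 26.4
ee_pos: [0.6397, -0.1071, 0.035]
orientation: [0.5, -0.5, -0.499, 0.501]
ft_force: [0.1, 0.6, -1.3]
grip_width: 0.0353
```

```bash
python3 - <<'E'
from h import *
st=observe(); print(st["ee_pos"],st["time_s"],st["ft_force"],st["grip_width"])
print(delta([.6402,-.1065,.027],toolR(1.5727+np.pi/2)))
E
```

```text
[ 0.63965487 -0.10713865  0.03504945] 26.4 [ 0.09770179  0.63641134 -1.3294501 ] 0.035324915610857786
(array([ 0.01303467,  0.16094049, -0.01130077]), array([-0.01701468, -0.00470149, -0.01224007]))
```

Now slow steps down until contact.

Emit:
apply_moves(
  travel=[
    [0, 0.04, -0.01],
    [0, 0.04, 0],
    [0, 0.04, 0],
    [0, 0.03, 0],
    [0, 0, 0],
    [0, 0, 0],
  ],
  twist=[
    [0, 0, 0],
    [0, 0, 0],
    [0, 0, 0],
    [0, 0, 0],
    [0, 0, 0],
    [0, 0, 0],
  ],
)

```text
time_s: 27.0
ee_pos: [0.64, -0.1071, 0.0275]
orientation: [0.5, -0.499, -0.499, 0.501]
ft_force: [0.6, 0.6, -1.8]
grip_width: 0.0351
```

Emit:
apply_moves(
  travel=[
    [0, 0.02, 0],
    [0, 0.02, 0],
    [0, 0, 0],
    [0, 0, 0],
  ],
  twist=[
    [0, 0, 0],
    [0, 0, 0],
    [0, 0, 0],
    [0, 0, 0],
  ],
)

```text
time_s: 27.4
ee_pos: [0.6411, -0.1071, 0.0263]
orientation: [0.499, -0.5, -0.5, 0.501]
ft_force: [2.6, 0.0, 2.4]
grip_width: 0.0353
```

Emit:
apply_moves(
  travel=[
    [0, 0, -0.02],
    [0, 0.02, 0],
    [0, 0, 0],
    [0, 0, 0],
  ],
  twist=[
    [0, 0, 0],
    [0, 0, 0],
    [0, 0, 0],
    [0, 0, 0],
  ],
)

```text
time_s: 27.8
ee_pos: [0.6414, -0.1071, 0.0259]
orientation: [0.499, -0.5, -0.5, 0.501]
ft_force: [-0.7, 0.2, 7.9]
grip_width: 0.0353
```

Emit:
apply_moves(
  travel=[
    [0, 0.02, 0],
    [0, 0, 0],
    [0, 0, 0],
    [0, 0, 0],
  ],
  twist=[
    [0, 0, 0],
    [0, 0, 0],
    [0, 0, 0],
    [0, 0, 0],
  ],
)

```text
time_s: 28.2
ee_pos: [0.6414, -0.1071, 0.0259]
orientation: [0.499, -0.5, -0.5, 0.501]
ft_force: [-1.5, 1.5, 12.0]
grip_width: 0.0354
```

```bash
python3 - <<'E'
from h import *
for i in range(6):
    st,im=snap("s10",src="scene"); print(st["time_s"],np.round(st["ee_pos"],4),np.round(st["ft_force"],1),np.round(st["torque"],2),st["grip_width"])
save(im,"s10",250,180,130,110,6,1.5)
s2,i2=snap("t10",src="top"); save(i2,"t10",255,145,120,65,6,2.5)
s2,i2=snap("w10"); save(i2,"w10",k=1.25)
print(np.abs(st["ee_pos"]-0)[:0], q2R(st["orientation"]))
E
```

```text
28.2 [ 0.6414 -0.1071  0.0259] [-1.5  1.5 12. ] [ 0.3   0.54 -0.  ] 0.03536961360437858
28.25 [ 0.6414 -0.1072  0.0259] [-1.7  0.8 11.1] [0.36 0.52 0.05] 0.03529213019300865
28.3 [ 0.6414 -0.1071  0.0258] [-2.3  0.9 11.4] [0.35 0.55 0.06] 0.03493449908929273
28.35 [ 0.6414 -0.1072  0.0259] [-2.5  0.6 11.1] [0.39 0.52 0.02] 0.03520288147790643
28.4 [ 0.6414 -0.1071  0.0259] [-1.4  1.7 11.1] [0.4  0.53 0.05] 0.03493522628374329
28.45 [ 0.6414 -0.1071  0.0258] [-1.9  0.6 11.9] [0.36 0.6  0.  ] 0.035123634269782496
[] [[-0.00209794 -0.00133962 -0.9999969 ]
 [ 0.99999541 -0.00218787 -0.00209501]
 [-0.00218506 -0.99999671  0.0013442 ]]
```

View pics/s10.png

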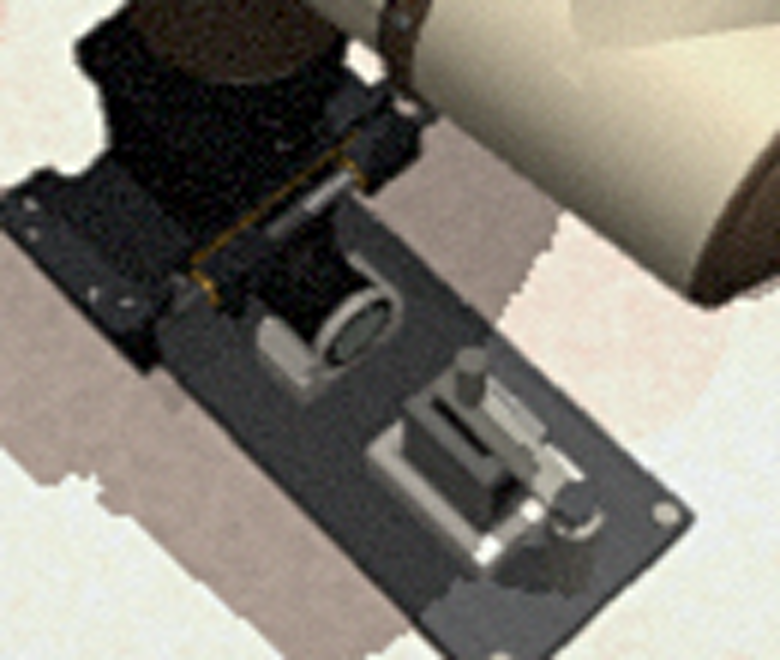

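View pics/t10.png

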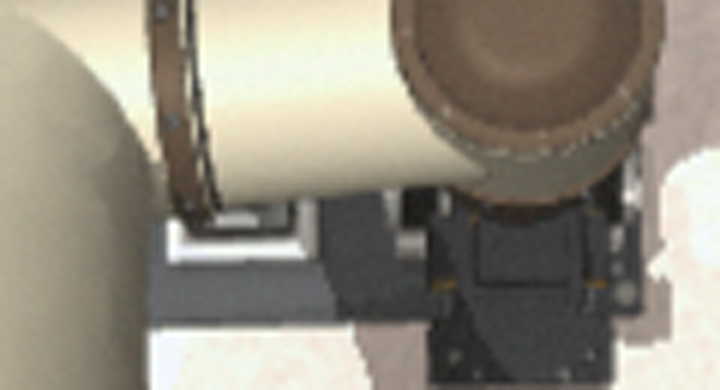

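View pics/w10.png

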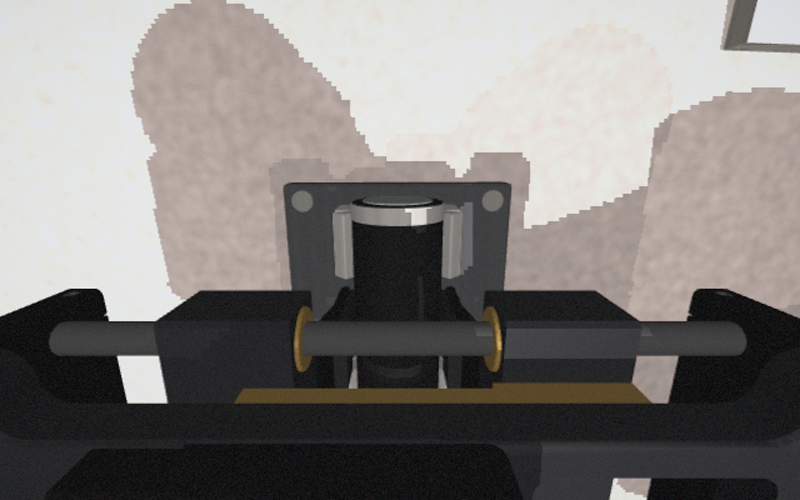

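Emit:
apply_moves(
  travel=[
    [0, 0.01, 0.01],
    [0, 0, 0],
    [0, 0, 0],
    [0, 0, 0],
    [0, 0, 0],
    [0, 0, 0],
  ],
  twist=[
    [0, 0, 0],
    [0, 0, 0],
    [0, 0, 0],
    [0, 0, 0],
    [0, 0, 0],
    [0, 0, 0],
  ],
)

```text
time_s: 29.2
ee_pos: [0.6414, -0.1071, 0.0259]
orientation: [0.499, -0.5, -0.5, 0.501]
ft_force: [-2.0, 1.6, 12.7]
grip_width: 0.0354
```

```bash
python3 - <<'E'
from h import *
for i in range(5):
    st,im=snap("t11",src="top"); print(st["time_s"],np.round(st["ee_pos"],4),np.round(st["ft_force"],1),st["grip_width"])
# lengthwise check: ends of barrel in w10
save(cv2.imread("pics/w10_raw.png"),"w10c",225,140,190,100,4,1.5)
E
```

```text
29.2 [ 0.6414 -0.1071  0.0259] [-2.   1.6 12.7] 0.03539373592329456
29.25 [ 0.6414 -0.1071  0.0259] [-2.3  1.7 13.1] 0.03513598045137987
29.3 [ 0.6414 -0.1071  0.0259] [-1.7  1.5 12.9] 0.03548078280122012
29.35 [ 0.6414 -0.1071  0.0258] [-1.6  1.3 12.5] 0.03486898922007356
29.4 [ 0.6414 -0.1071  0.0258] [-1.8  0.8 12.7] 0.03492959743604284
```

View pics/w10c.png

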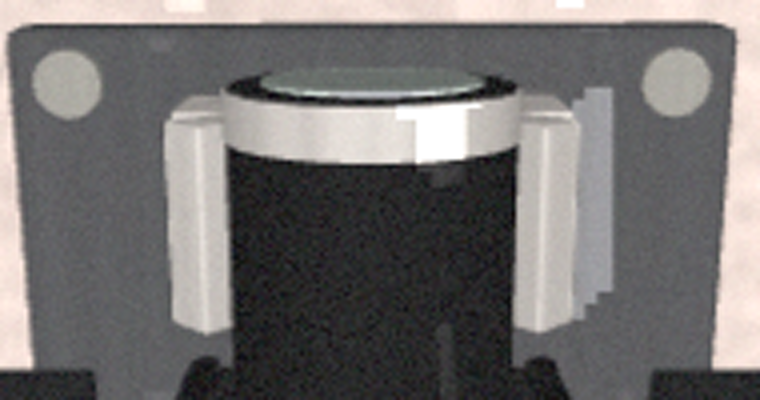

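```bash
python3 -c "
from plant import job_done, observe
print(job_done()); print(observe()['ft_force'])"
```

```text
the job is handed in; nothing more can be done
None
the job is handed in; nothing more can be done
```

The bench is ready and I handed the job in at about 29.5 s, with the gripper still holding the barrel pressed in the V-block. The hand-in gave no verdict.

- **Lamp module:** It is fully down in the socket. The floor was felt at the expected height, with 6 N pushing back, and the module looked level and square in the later views.
- **Lever:** It is shut over the module. The first swing ended with the peg at the edge of the pads, and I measured about 0.06 rad. I then centred the peg between nearly closed jaws. By eye the bar now lies parallel to the bench, but I did not measure the angle again.
- **Barrel:** It lies on both cheeks, within about 0.5 mm of mid-block lengthwise by my estimate. The tool read about 12.7 N upward, which with the barrel's weight puts roughly 14 N on the V. About 1.8 N of sideways force remained, and my last attempt to reduce it made no difference. I inferred the split between the two faces from this, as it could not be measured directly.
- **Glassware and purple barrels:** I kept the arm well clear of them, but I did not check their positions again at the end.

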